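# Lever up the growing trough's foot and shim it

## Robot

A 6-joint arm with a two-finger parallel gripper is mounted at the origin on the work surface. World frame = base frame: x ahead of the robot, y to its left, z up, the work surface at z = 0. Lengths are in m, angles in rad, forces in N, time in s.
With the tool pointing down it reaches from about 0.35 to 0.975 m from the base axis. Payload 4.9 kg.
Tool frame: the origin (TCP) lies on the mounting face of the last link; the fingertips stand 173 mm ahead of it and the grasp point (between the pads) lies 155 mm ahead of it; z points along the fingers, y is the line along which they close (so a half turn about z gives the same grasp; the last joint's range is limited). The gripper opens to 85 mm and grips with 20 to 120 N. Pads are 22 mm wide; open, the fingers measure 114 mm over their backs; the gripper's body (76 mm by 85 mm) begins 54 mm behind the grasp point. The pads swing forward as they close: fully open they stand 13 mm farther back than shut.
Start: joints at [1.059, 0.053, 1.613, -0, 1.476, -0.119], TCP at [0.239, 0.577, 0.405] pointing down, gripper open.
Joint ranges: [-3.01, 3.01], [-1.01, 2.22], [0.06, 2.58], [-1.02, 4.17], [0.09, 2.62], [-3.14, 3.14]. Speed limits (rad/s): [2.57, 2.57, 3.14, 3.14, 3.14, 3.14].

## Interface

Orientations are given as a unit quaternion [w, x, y, z].
In Python, from plant import manip, imaging gives the robot as it stands.
- The arm moves only by the tool send_rows, never from a script. Its argument "motion" is a list of rows, each a list of 3 entries, a list of its own where there are three numbers: the opening, from 0 (shut) to 1 (fully open), then the shift along the tool's x, y, z each as a share of 0.02 m, from -1 to 1, then the turn about the tool's z as a share of 5 degrees, from -1 to 1. A call has 1 to 10 rows; each row shifts and turns the commanded pose from where the row before left it, along the tool's axes as they then stand; what a row does not reach is not made up. A row lasts 1/10 s, in which the tool goes at most 50 mm and 8.59 degrees, less where a joint would pass 70% of its speed; a pose out of reach is approached as far as the arm can. A call with a number of a shift or a turn outside -1 to 1 is refused whole. A call with a gripper value outside its range is refused whole. The fingers move at their own pace and stop on an object; "squeeze" is the grip in N (left out, the last holds). Time passes only in rows, so rows that do not move let the fingers close. It gives the time, the measured TCP pose, the force, the opening and the grip force at its end, in the units of the state.
- manip.read_state(): the state, without advancing time (a new reading comes with each control period).
- imaging.camera(name): name is "scene" or "top" or "wrist"; returns a dict with "image" (480x640x3 uint8, blue, green, red), "fx", "fy", "cx", "cy" (pixels), "k1" (the pictures are not rectified: a ray, as slopes to the right and down, at radius r is drawn at 1 + k1 r^2 times it, then the intrinsics apply), "pose" (4x4, takes a point from camera to world coordinates); the wrist camera has in their place "T_tool_cam" (4x4, takes a point from camera to tool coordinates, whose origin is the TCP and whose axes are the flange's). Camera axes: x right, y up, looking along -z (the intrinsics and any distortion apply to the point x, -y, -z); pixel columns grow to the right and rows downward; lengths in m; the calibration is good to about 2 mm. A picture is of the moment at which its call begins: read the wrist's pose just before it. There is no depth.
- manip.finish_job(): hands the job in; it is judged then, once.
Trained networks look in the newest picture that a camera, given by its name, has taken for a name from the list of things; names that differ only in an ending like _2 or _b are one class to them, and where a whole thing is asked for, a point or a joint stands for the part that bears it (a point fixed in the world has none). Each returns a list of dicts, best first, with "p" (0 to 1); they miss things now and then, are a little off and sometimes report something else, mostly with a low value. They report only what shows in the picture. A call takes as long as a camera call. They do not tell look-alikes from the thing itself.
- imaging.recognise(name, camera): "location" ([x, y, z] in m, in world coordinates, good to about 4 mm: the middle of the surface that is visible of it).
- imaging.masks_of(name, camera): "pixels" (480x640 bool, what is visible of it).
- imaging.place_of(name, camera): "location" ([x, y, z] in m, in world coordinates, good to about 4 mm: a listed point, or the origin of a listed thing).
The state is a dict: "time": time; "qpos": joint angles; "joint_velocities": joint speeds; "joint_torque": joint torques, N m; "eef_pos": TCP position; "eef_rot": TCP orientation; "wrist_force": force on the tool from outside, world axes, zero at the start; "ft_torque": the same for the moment, N m; "opening": finger opening in m; "gripper_force": force on a finger pad.
Only numpy, scipy, OpenCV 4.12 (cv2) and the standard library are available. Lean on these libraries where they do the work, as an engineer would, in place of code of your own. Each camera call takes 0.05 s, during which the arm holds its last target. There are 200 camera calls.

## Task

The growing trough needs more fall: with the pry bar over the concrete block, lever its foot up far enough for the yellow shim without running the foot up against the nut, leave the bar holding it there, and slide the yellow shim under the foot until you feel its slot butt lightly on the stud. Then let the foot down gently onto the shim with the bar, and lay the bar back on its wooden rest. Raise the trough only with the bar, keep the gripper off it, and leave everything else where it is.

Things in the scene. Friction and masses are not known exactly. Their poses are not given: they have to be found in the camera images.
- stand: Fixed dark steel bracket, bolted to the bench, that carries the trough's pivots. Its frame: origin on the bench in the anchor channel's middle line, below the foot; +x level, along the trough from the foot to the drain end; z up.
- trough: Galvanised trough 600 x 260 mm with seedling trays, about 6 kg, hinged at its drain end on two stiff bolts (580 mm along the stand's +x, 75 mm high); origin and axes as the stand's while the foot is down. Flat bottom, 32 mm above the bench, beginning with the end wall at the stand's x = 32 mm; rim 129 mm high. At that end only the foot carries it. Levering it up takes about 45 N at the lip.
- foot (a point): Underside of the foot plate, at the stand's origin when down; its height is the lift: 0 at the start, at least 12 mm for the shim to pass freely, about 17 when the bar lies flat on the block, 22 when the foot strikes the nut. The foot is a steel plate 60 mm wide, 8 mm thick, from x = -40 to +38 mm of the stand, on a leg at x = 34.
- lip (a point): Middle of a yellow mark on the end wall's lower edge, at the stand's x = 32, y = -100 mm: the bottom edge (32 mm high at the start) under which the toe goes. The space below is open.
- anchor: Steel channel set flush in the bench under the foot, and the stud clamped in it: 12 mm thick, upright, 60 mm tall, through the foot's slotted hole, brass nut backed off (underside 30.5 mm above the bench). Origin and axes: as the stand's. The stud is firm, but its place is not measured: between 26 mm before the origin and 6 mm beyond it along x (on the x axis).
- block: Loose concrete block 70 (x) x 64 (y) x 38 mm (z), 0.4 kg, the fulcrum, already set before the lip, about parallel to the stand. Origin: centre of its underside. Its top edge towards the trough (block x = +35 mm) is about 48 mm before the lip.
- bar: Dark steel pry bar, 0.75 kg, 400 mm long, 16 x 16 mm shaft, blue band at the tail. Origin: mid-length, on its axis, its balance point; +x to the toe. Last 50 mm is a flat toe 26 mm wide (y), 8 mm thick (z). Here the toe should reach about 14 mm under the lip. Once pressed to near level its own weight keeps the foot up when it is let go, as the trough's hinge is stiff.
- rest: Fixed low wooden rest: board 320 x 100 x 8 mm with two cross battens at x = +-110 mm, tops 25 mm above the bench, each with a 44 mm wide gap between 12 mm upstands, in which the bar lies along the rest's x. Origin: centre of its underside.
- shim: Yellow slotted shim, 10 mm thick plate 127 (x) x 58 mm (y), 0.2 kg, lying flat. Origin: on its underside, in its middle line, 57.5 mm behind the slotted front edge, which faces +x. Slot 20 mm wide, open at the front, ends at x = 26.5. Upright grip tab on top, 36 mm along x, 12 mm thick (y), centred at x = -45, top 46 mm above the bench.
- slot (a point): Point of the shim at x = 32.5 mm, underside, where the stud's centre is when the slot butts on the stud.
- thin_shim: Blue shim of the same shape but 5 mm thick: not wanted; leave it.
- pot_a: Small terracotta pot with seedlings, 86 mm across; leave it.
- pot_b: Another such pot; leave it.
- spanner: Steel spanner, 200 mm; leave it.
- dibber: Pale wooden dibber, 210 mm, lying; leave it.
There are look-alikes about, which are no part of the job. Of the things shaped like the shim, the yellow one is meant.

How it is judged:
By the outcome, as a careful person would: the job done as asked, in the order asked, and still so for the second after the job is handed in, with the robot touching nothing.
It also fails if it takes over 72 s, if anything falls off the work surface, if the arm or the gripper's body presses on something with over 40 N, if the wrist force passes 120 N, or if a joint passes its speed limit or range.

## Working session

There is one attempt and no reset: what is moved stays moved. The work goes in short steps, Python scripts to look and compute and a tool call to move; the robot and the scene stay as the last step left them, time stands still between calls to the robot, and variables do not carry over. Pictures are saved under pics/ and viewed, at most 10 in all, crops included, and the job is handed in when it is done.

Besides the shell and the picture viewer there is one more tool, called after "Emit:" as name([rows], argument=value, ...), one row to a line, values as JSON. send_rows: Moves the arm, as the interface text tells. Its arguments: {"type":"object","properties":{"motion":{"type":"array"},"squeeze":{"type":"number"}},"required":["motion"]}

```bash
ls; mkdir -p pics; python3 - <<'E'
from plant import manip, imaging
import cv2
s=manip.read_state(); print({k:(v if not hasattr(v,'tolist') else v.tolist()) for k,v in s.items()})
for c in ("scene","top"):
    d=imaging.camera(c); cv2.imwrite(f"pics/{c}0.png",d["image"]); print(c,d["pose"],d["fx"],d["k1"])
    for n in ("stand","foot","lip","anchor","block","bar","rest","shim","slot","thin_shim","pot_a","spanner","dibber"):
        print(n,[(round(r["p"],2),[round(float(x),3) for x in r["location"]]) for r in imaging.place_of(n,c)][:3])
E
```

```text
pics
{'time': 0.0, 'qpos': [1.0589918750076757, 0.05340167523648342, 1.6142957338417379, 1.4965151362085805e-05, 1.4760133672494387, -0.11900863235943752], 'joint_velocities': [-5.5912097256899314e-05, 0.0021005419146219416, 0.00016582164821303893, 0.0007467292794252222, -0.0019210595108284498, -0.002123226152188526], 'joint_torque': [-0.002217935398221016, -39.366610050201416, -37.01843976974487, -0.0002656342439877335, 0.006730334716849029, -2.600679351871804e-06], 'eef_pos': [0.23910641577755526, 0.5771693482857863, 0.4034338193443051], 'eef_rot': [-0.0003356047526032804, 0.19513835410082975, 0.9807751531787391, -0.0010045075858408138], 'wrist_force': [0.1784454031902822, 0.07710355318103167, 0.6428704720133127], 'ft_torque': [-0.008470727898618243, 0.02484281111480688, 0.02575005099117515], 'gripper_force': 0.0, 'opening': 0.08556379192030744}
scene [[ 0.87842126 -0.29085745  0.37918074  0.99366153]
 [ 0.47788584  0.53280748 -0.69838479 -0.91565189]
 [ 0.00110009  0.79468115  0.60702607  0.77652034]
 [ 0.          0.          0.          1.        ]] 506.88466220865905 -0.1457239
[... 1089 characters left out ...]
, [0.51, 0.201, 0.001])]
foot [(0.83, [0.507, 0.194, 0.0])]
lip [(0.91, [0.6, 0.247, 0.032]), (0.23, [0.614, -0.282, 0.004])]
anchor [(0.89, [0.508, 0.2, -0.0])]
block [(0.75, [0.608, 0.162, -0.003]), (0.56, [0.77, -0.224, 0.002])]
bar [(0.67, [0.536, -0.421, 0.03])]
rest [(0.74, [0.537, -0.412, 0.001])]
shim [(0.93, [0.342, 0.079, -0.001]), (0.88, [0.423, -0.119, -0.001]), (0.86, [0.76, 0.151, -0.003])]
slot [(0.94, [0.427, -0.084, -0.002]), (0.86, [0.733, 0.151, 0.001]), (0.7, [0.327, 0.111, 0.003])]
thin_shim [(0.79, [0.423, -0.262, -0.002])]
pot_a [(0.93, [0.297, -0.284, -0.0]), (0.78, [0.809, -0.061, -0.003])]
spanner [(0.75, [0.614, -0.282, -0.0])]
dibber [(0.6, [0.769, -0.225, -0.0])]
```

View pics/scene0.png

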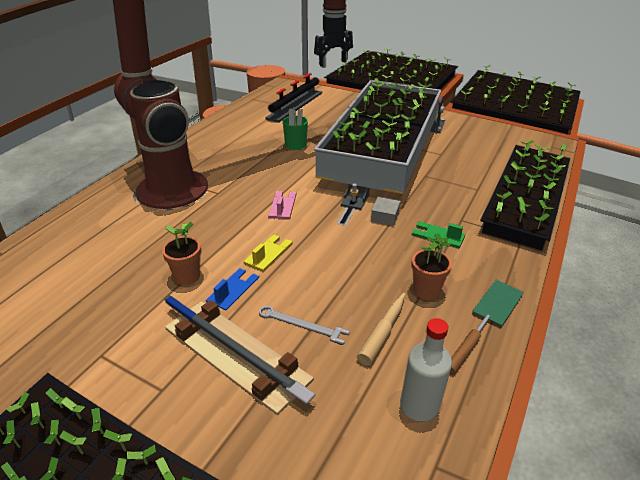

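View pics/top0.png

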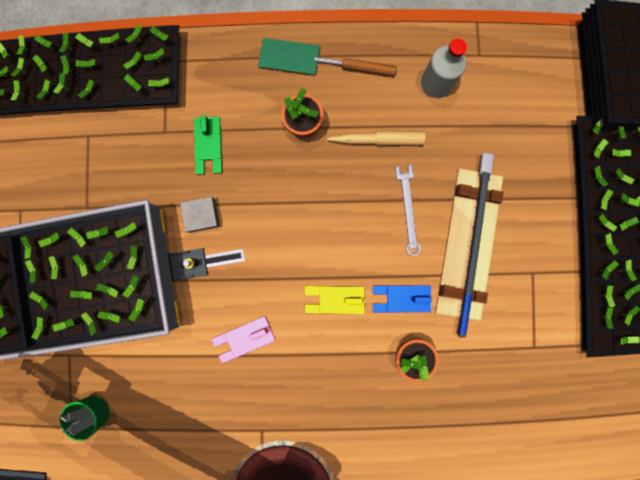

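The scene view shows the trough end with its foot and channel at about (352,195), the block at (385,210), the yellow shim at (268,252) and the bar on its rest, running (175,300) to (305,395). In the top view the yellow shim is at (335,300), the bar runs (465,330) to (487,155), the block is at (199,214) and the channel at (215,258). Next I'll measure directions from the masks.

```bash
cat > h.py <<'E'
import numpy as np, cv2
from scipy.spatial.transform import Rotation as Ro
from plant import manip, imaging
def st():
    s=manip.read_state(); w,x,y,z=s["eef_rot"]; return s,Ro.from_quat([x,y,z,w]).as_matrix(),np.array(s["eef_pos"])
def cam(n):
    s,R,p=st(); d=imaging.camera(n)
    if "pose" in d: T=np.array(d["pose"])
    else:
        B=np.eye(4);B[:3,:3]=R;B[:3,3]=p;T=B@np.array(d["T_tool_cam"])
    d["T"]=T; return d
def rays(d,uv):
    uv=np.asarray(uv,float).reshape(-1,1,2)
    K=np.array([[d["fx"],0,d["cx"]],[0,d["fy"],d["cy"]],[0,0,1.]])
    n=cv2.undistortPoints(uv,K,np.array([d["k1"],0,0,0.])).reshape(-1,2)
    return np.c_[n[:,0],-n[:,1],-np.ones(len(n))]@d["T"][:3,:3].T, d["T"][:3,3]
def onz(d,uv,z):
    r,o=rays(d,uv); return o+r*((z-o[2])/r[:,2])[:,None]
def proj(d,P):
    P=(np.atleast_2d(P)-d["T"][:3,3])@d["T"][:3,:3]; a=-P[:,0]/P[:,2]; b=P[:,1]/P[:,2]; f=1+d["k1"]*(a*a+b*b)
    return np.c_[d["fx"]*a*f+d["cx"],d["fy"]*b*f+d["cy"]]
def mask(n,c,near=None,d=None):
    m=imaging.masks_of(n,c)
    if near is not None: m=sorted(m,key=lambda r:np.hypot(*(np.argwhere(r["pixels"]).mean(0)[::-1]-near)))
    return np.argwhere(m[0]["pixels"])[:,::-1].astype(float) if m else None
def rect(P): # P Nx3 -> min area rect in xy: centre,size,angle
    return cv2.minAreaRect(P[:,:2].astype(np.float32)*1000)
def axis(P):
    c=P.mean(0); u=np.linalg.svd(P-c,full_matrices=False)[2][0]; return c,u
E
python3 - <<'E'
from h import *
import h
for c,nb,nr,nbl,nst in (("top",(476,245),(470,245),(199,214),None),("scene",(240,350),(240,350),(385,210),None)):
    d=cam(c)
    for n,near,z in (("bar",nb,.033),("rest",nr,.008),("block",nbl,.038),("lip",None,.03),("anchor",None,0),("foot",None,.008)):
        m=mask(n,c,near)
        if m is None: print(c,n,None);continue
        P=onz(d,m,z); cc,u=axis(P); print(c,n,len(m),m.mean(0).round(),P.mean(0).round(4),"u",u.round(3), [np.round(v,1) for v in rect(P)])
        if n=="bar":
            t=(P-cc)@u; print(" ends",cc+u*t.min(),cc+u*t.max())
            if c=="top": np.save("bart.npy",np.r_[cc,u])
    for n in ("bar","block","lip","foot","rest","stand"):
        print(n,np.round([r["location"] for r in imaging.place_of(n,c)][:2],4).tolist())
E
```

```text
top bar 1875 [475. 241.] [ 0.5438 -0.4261  0.033 ] u [-0.984  0.18  -0.   ] [array([ 537.7, -423.4]), array([ 30. , 403.2]), np.float64(79.0)]
 ends [ 0.73574513 -0.46128007  0.033     ] [ 0.33910827 -0.38867388  0.033     ]
top rest 5440 [468. 244.] [ 0.5376 -0.4166  0.008 ] u [-0.981  0.192 -0.   ] [array([ 536.8, -422.9]), array([111.3, 322.2]), np.float64(79.2)]
top block 1077 [200. 215.] [0.6105 0.161  0.038 ] u [ 0.096 -0.995  0.   ] [array([611., 161.]), array([66.5, 76.1]), np.float64(9.9)]
top lip 24012 [ 89. 280.] [0.4751 0.4156 0.03  ] u [ 0.2  -0.98  0.  ] [array([480.4, 403.5]), array([299.4, 509.8]), np.float64(8.5)]
top anchor 497 [219. 259.] [0.517  0.1286 0.    ] u [-0.134  0.991  0.   ] [array([515.6, 141. ]), array([ 26.7, 128. ]), np.float64(7.4)]
top foot 23961 [ 89. 280.] [0.4746 0.4255 0.008 ] u [ 0.201 -0.98  -0.   ] [array([479.9, 413.8]), array([302.1, 518.1]), np.float64(8.4)]
bar [[0.5344, -0.4253, 0.0305]]
block [[0.6076, 0.1622, -0.0019]]
lip [[0.6018, 0.2436, 0.0305], [0.6156, -0.284, 0.0006]]
foot [[0.5027, 0.1924, 0.0001]]
rest [[0.5367, -0.4174, 0.00
[... 550 characters left out ...]
]
scene lip 10073 [378. 139.] [0.4257 0.5681 0.03  ] u [-0.199  0.98  -0.   ] [array([408.1, 621.6]), array([ 330.7, 1037.5]), np.float64(8.8)]
scene anchor 266 [349. 207.] [0.5085 0.1625 0.    ] u [ 0.254 -0.967  0.   ] [array([504.5, 180.2]), array([ 29.2, 216. ]), np.float64(13.9)]
scene foot 10134 [377. 139.] [0.4096 0.6094 0.008 ] u [-0.199  0.98   0.   ] [array([393. , 660.8]), array([ 344.8, 1051.7]), np.float64(8.8)]
bar [[0.5349, -0.4242, 0.0311]]
block [[0.6118, 0.1668, -0.004], [0.5981, 0.2421, 0.0326]]
lip [[0.5983, 0.243, 0.0339], [0.4213, -0.2611, 0.0016]]
foot [[0.5051, 0.201, -0.0013]]
rest [[0.539, -0.4177, 0.001], [0.4192, -0.1129, -0.003]]
stand [[0.5054, 0.1985, -0.0039]]
```

Emit:
send_rows([
  [1,[0,0,0],1],
  [1,[0,0,0],1],
  [1,[0,0,0],1],
  [1,[0,0,0],1],
  [1,[0,0,0],1],
  [1,[0,0,0],1],
  [1,[0,0,0],1],
  [1,[0,0,0],1],
  [1,[0,0,0],1],
  [1,[0,0,0],1],
], squeeze=20)

```text
time: 3.7
eef_pos: [0.2392, 0.5774, 0.4047]
eef_rot: [-0.0, 0.593, 0.805, -0.0]
wrist_force: [0.1, 0.3, -0.4]
opening: 0.0851
gripper_force: 0.0
```

Emit:
send_rows([
  [1,[0,0,0],1],
  [1,[0,0,0],1],
  [1,[0,0,0],1],
  [1,[0,0,0],1],
  [1,[0,0,0],1],
  [1,[0,0,0],1],
  [1,[0,0,0],1],
  [1,[0,0,0],1],
  [1,[0,0,0],1],
  [1,[0,0,0],1],
])

```text
time: 4.7
eef_pos: [0.2392, 0.5774, 0.4047]
eef_rot: [0.0, 0.878, 0.479, -0.0]
wrist_force: [0.2, -0.6, 0.7]
opening: 0.0855
gripper_force: 0.0
```

Emit:
send_rows([
  [1,[0,0,0],1],
  [1,[0,0,0],1],
  [1,[0,0,0],1],
  [1,[0,0,0],1],
  [1,[0,0,0],1],
  [1,[0,0,0],1],
  [1,[0,0,0],1],
  [1,[0,0,0],1],
  [1,[0,0,0],1],
  [1,[0,0,0],1],
])

```text
time: 5.7
eef_pos: [0.2392, 0.5774, 0.4047]
eef_rot: [-0.0, 0.998, 0.064, 0.0]
wrist_force: [-0.6, -0.3, -0.1]
opening: 0.0853
gripper_force: 0.0
```

Emit:
send_rows([
  [1,[0,0,0],1],
  [1,[0,0,0],1],
  [1,[0,0,0],1],
  [1,[0,0,0],0.56],
  [1,[0.73,0.97,0],0],
  [1,[0.73,0.97,0],0],
  [1,[0.73,0.97,0],0],
  [1,[0.73,0.97,0],0],
  [1,[0.73,0.97,0],0],
  [1,[0.73,0.97,0],0],
])

```text
time: 6.7
eef_pos: [0.3049, 0.4463, 0.4048]
eef_rot: [-0.0, 0.996, -0.09, 0.0]
wrist_force: [-1.0, 0.6, -0.9]
opening: 0.0852
gripper_force: 0.0
```

Emit:
send_rows([
  [1,[0.73,0.97,0],0],
  [1,[0.73,0.97,0],0],
  [1,[0.73,0.97,0],0],
  [1,[0.73,0.97,0],0],
  [1,[0.73,0.97,0],0],
  [1,[0.73,0.97,0],0],
  [1,[0.73,0.97,0],0],
  [1,[0.73,0.97,0],0],
  [1,[0.73,0.97,0],0],
  [1,[0.73,0.97,0],0],
])

```text
time: 7.7
eef_pos: [0.4138, 0.2293, 0.4049]
eef_rot: [-0.0, 0.996, -0.09, 0.0]
wrist_force: [0.1, 0.5, -0.1]
opening: 0.0853
gripper_force: 0.0
```

Emit:
send_rows([
  [1,[0.73,0.97,0],0],
  [1,[0.73,0.97,0],0],
  [1,[0.73,0.97,0],0],
  [1,[0.73,0.97,0],0],
  [1,[0.73,0.97,0],0],
  [1,[0.73,0.97,0],0],
])

```text
time: 8.3
eef_pos: [0.4792, 0.099, 0.4049]
eef_rot: [-0.0, 0.996, -0.09, 0.0]
wrist_force: [1.1, -0.1, 0.2]
opening: 0.0855
gripper_force: 0.0
```

```bash
python3 - <<'E'
from h import *
d=cam("wrist"); cv2.imwrite("pics/w1.png",d["image"]); np.save("w1T.npy",d["T"]); print(d["T"].round(3),d["fx"],d["k1"])
for n in ("lip","block","foot","anchor","shim","slot"):
    print(n,[(round(r["p"],2),np.round(r["location"],4).tolist()) for r in imaging.place_of(n,"wrist")][:3])
E
```

```text
[[-0.179  0.937  0.299  0.556]
 [-0.984 -0.17  -0.055  0.086]
 [-0.001 -0.304  0.953  0.374]
 [ 0.     0.     0.     1.   ]] 393.15218834699306 -0.05157700308580634
lip [(0.81, [0.6008, 0.2454, 0.0301])]
block [(0.89, [0.6176, 0.1677, 0.0])]
foot [(0.65, [0.5085, 0.1969, 0.0015]), (0.19, [0.4246, -0.0799, 0.003])]
anchor [(0.65, [0.5108, 0.1992, 0.0002])]
shim [(0.89, [0.4252, -0.1172, 0.0005]), (0.64, [0.3355, 0.0824, -0.0032])]
slot [(0.93, [0.325, 0.1128, 0.0008]), (0.89, [0.4259, -0.0819, 0.0002])]
```

View pics/w1.png

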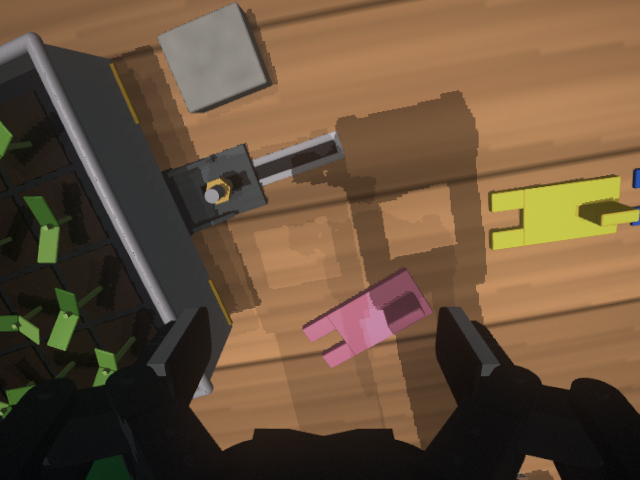

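Emit:
send_rows([
  [1,[0,0.97,0],0],
  [1,[0,0.97,0],0],
  [1,[0,0.97,0],0],
  [1,[0,0.97,0],0],
  [1,[0,0.97,0],0],
  [1,[0,0.97,0],0],
  [1,[0,0.97,0],0],
  [1,[0,0.97,0],0],
  [1,[0,0.97,0],0],
  [1,[0,0.97,0],0],
])

```text
time: 9.65
eef_pos: [0.4439, -0.0907, 0.4048]
eef_rot: [-0.0, 0.996, -0.089, 0.0]
wrist_force: [1.1, 0.1, -0.1]
opening: 0.0853
gripper_force: 0.0
```

Emit:
send_rows([
  [1,[0,0.97,0],0],
  [1,[0,0.97,0],0],
  [1,[0,0.97,0],0],
  [1,[0,0.97,0],0],
  [1,[0,0.97,0],0],
  [1,[0,0.97,0],0],
  [1,[0,0.97,0],0],
  [1,[0,0.97,0],0],
  [1,[0,0.97,0],0],
  [1,[0,0.97,0],0],
])

```text
time: 10.65
eef_pos: [0.4096, -0.2816, 0.4048]
eef_rot: [-0.0, 0.996, -0.089, 0.0]
wrist_force: [-0.1, 0.2, -0.9]
opening: 0.0855
gripper_force: 0.0
```

Emit:
send_rows([
  [1,[0,0.97,0.5],0],
  [1,[0,0.97,0.5],0],
  [1,[0,0.97,0.5],0],
  [1,[0,0.97,0.5],0],
  [1,[0,0.97,0.5],0],
  [1,[0,0.97,0.5],0],
  [1,[0,0,0.5],0],
])

```text
time: 11.35
eef_pos: [0.3888, -0.3971, 0.3344]
eef_rot: [0.0, 0.996, -0.09, 0.0]
wrist_force: [0.5, 0.1, -1.1]
opening: 0.0854
gripper_force: 0.0
```

```bash
python3 - <<'E'
from h import *
s,R,p=st(); print(p,R[:,0].round(3))
d=cam("wrist"); cv2.imwrite("pics/w2.png",d["image"])
m=mask("bar","wrist")
if m is not None:
    P=onz(d,m,.033); print(len(m),*axis(P),rect(P),m.min(0),m.max(0))
for n in ("bar","rest"):
    print(n,[(round(r["p"],2),np.round(r["location"],4).tolist()) for r in imaging.place_of(n,"wrist")][:3])
E
```

```text
[ 0.38878308 -0.39710211  0.33444355] [ 0.984 -0.18   0.   ]
7232 [ 0.44167626 -0.40670669  0.033     ] [-9.83101185e-01  1.83062994e-01  1.51016071e-19] ((433.12396240234375, -405.3336486816406), (18.156213760375977, 197.57589721679688), 79.36198425292969) [310.   0.] [337. 292.]
bar []
rest [(0.69, [0.5368, -0.4189, 0.0014])]
```

In w1 the block is at (214,57), the stud and nut at (213,192), the lip mark at (125,92) and the yellow shim at (557,212). The gripper is aligned over the bar, so I'm descending and gripping.

Emit:
send_rows([
  [0.6,[0,0,0.9],0],
  [0.6,[0,0,0.9],0],
  [0.6,[0,0,0.9],0],
  [0.6,[0,0,0.9],0],
  [0.6,[0,0,0.9],0],
  [0.6,[0,0,0.9],0],
  [0.6,[0,0,0.9],0],
  [0.6,[0,0,0.9],0],
  [0.3,[0,0,0.1],0],
  [0,[0,0,0],0],
], squeeze=25)

```text
time: 12.55
eef_pos: [0.389, -0.3958, 0.1891]
eef_rot: [-0.0, 0.996, -0.089, 0.0]
wrist_force: [-0.2, -0.5, 0.1]
opening: 0.0228
gripper_force: 0.0
```

Emit:
send_rows([
  [0,[0,0,0],0],
  [0,[0,0,0],0],
  [0,[0,0,0],0],
  [0,[0,0,0],0],
])

```text
time: 12.95
eef_pos: [0.3891, -0.3966, 0.1899]
eef_rot: [0.0, 0.996, -0.09, 0.001]
wrist_force: [0.9, 2.7, 3.4]
opening: 0.0149
gripper_force: 28.5
```

```bash
python3 - <<'E'
from h import *
d=imaging.camera("wrist"); im=cv2.imread("pics/w1.png"); d["T"]=np.load("w1T.npy")
print("stud top z.06",onz(d,[[211,196]],.06),"nut z.034",onz(d,[[218,189]],.0345))
# block top corners
print("block top",onz(d,[[158,38],[240,3],[270,83],[191,112]],.038).round(4))
print("lip mark ends",onz(d,[[111,65],[138,123]],.032).round(4), onz(d,[[210,281],[231,324]],.032).round(4))
print("foot corners z.008",onz(d,[[246,144],[267,204],[190,233],[164,173]],.008).round(4))
print("channel z0",onz(d,[[253,163],[338,133],[344,158],[258,182]],0).round(4))
print("shim z.01",onz(d,[[489,193],[489,248],[524,188],[524,244],[620,176]],.01).round(4))
E
```

```text
stud top z.06 [[0.50692026 0.18770236 0.06      ]] nut z.034 [[0.50790783 0.18825628 0.0345    ]]
block top [[0.6347 0.2039 0.038 ]
 [0.6464 0.1342 0.038 ]
 [0.5848 0.1239 0.038 ]
 [0.575  0.193  0.038 ]]
lip mark ends [[0.6244 0.2505 0.032 ]
 [0.5754 0.2422 0.032 ]] [[0.4229 0.2196 0.032 ]
 [0.3743 0.2115 0.032 ]]
foot corners z.008 [[0.54   0.1603 0.008 ]
 [0.4816 0.1537 0.008 ]
 [0.4669 0.2348 0.008 ]
 [0.5284 0.2427 0.008 ]]
channel z0 [[0.5212 0.1595 0.    ]
 [0.5339 0.0757 0.    ]
 [0.5103 0.074  0.    ]
 [0.5026 0.1589 0.    ]]
shim z.01 [[ 0.455  -0.0559  0.01  ]
 [ 0.3993 -0.053   0.01  ]
 [ 0.454  -0.0896  0.01  ]
 [ 0.3972 -0.0881  0.01  ]
 [ 0.4495 -0.1837  0.01  ]]
```

Emit:
send_rows([
  [0,[0.02,0,-0.75],0],
  [0,[0.05,0,-0.75],0],
  [0,[0.1,0,-0.75],0],
  [0,[0.2,0,-0.75],0],
  [0,[0.25,0,-0.75],0],
  [0,[0.3,0,-0.75],0],
  [0,[0.35,0,-0.75],0],
  [0,[0.4,0,-0.75],0],
  [0,[0.4,0,-0.75],0],
  [0,[0,0,0],0],
], squeeze=20)

```text
time: 14.0
eef_pos: [0.431, -0.4044, 0.3271]
eef_rot: [0.002, 0.996, -0.089, 0.002]
wrist_force: [-1.2, -0.1, -3.5]
opening: 0.0155
gripper_force: 27.3
```

```bash
python3 - <<'E'
from h import *
s,R,p=st(); print(p,s["wrist_force"],s["ft_torque"])
d=cam("scene"); cv2.imwrite("pics/s1.png",d["image"][200:480,100:420])
m=mask("bar","scene",(240,350)); print(m.min(0),m.max(0))
# tilt estimate: project model bar for phi, compare mask
g=p-np.array([0,0,.155]); u=R[:,0]
for f in range(0,46,5):
    f_=np.radians(f); t=u*np.cos(f_)-np.array([0,0,np.sin(f_)])
    print(f,proj(d,[g+t*.35,g-t*.05]).round().tolist())
i=m[m[:,0].argmax()]; j=m[m[:,0].argmin()]; print(i,j)
E
```

```text
[ 0.43097837 -0.40437226  0.32714872] [-1.16496259 -0.08084775 -3.52080982] [0.08838055 0.23367098 0.083595  ]
[184. 262.] [314. 412.]
0 [[332.0, 358.0], [167.0, 255.0]]
5 [[331.0, 371.0], [166.0, 254.0]]
10 [[329.0, 381.0], [166.0, 252.0]]
15 [[325.0, 390.0], [166.0, 250.0]]
20 [[321.0, 398.0], [166.0, 249.0]]
25 [[315.0, 404.0], [166.0, 248.0]]
30 [[309.0, 409.0], [167.0, 246.0]]
35 [[302.0, 412.0], [167.0, 245.0]]
40 [[295.0, 414.0], [168.0, 244.0]]
45 [[287.0, 415.0], [168.0, 244.0]]
[314. 401.] [184. 262.]
```

View pics/s1.png

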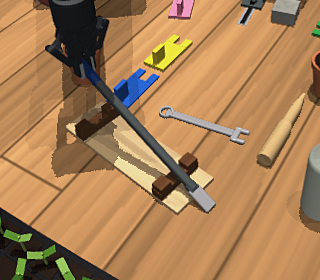

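The tilt worked: the bar is at roughly 26° with its toe on the bench at crop (203,198). Now I'll grip hard, lift, and turn.

Emit:
send_rows([
  [0,[0,0,0],0],
  [0,[0,0,0],0],
  [0,[0,0,-0.6],0],
  [0,[0,0,-1],0],
  [0,[0,0,-1],0],
  [0,[0,0,-1],-0.5],
  [0,[0,0,-1],-1],
  [0,[0,0,0],-1],
  [0,[0,0,0],-1],
  [0,[0,0,0],-1],
], squeeze=120)

```text
time: 15.1
eef_pos: [0.4286, -0.4033, 0.4144]
eef_rot: [-0.001, 0.994, 0.108, -0.002]
wrist_force: [0.0, -0.5, -7.0]
opening: 0.0137
gripper_force: 117.7
```

Emit:
send_rows([
  [0,[0,0,0],-1],
  [0,[0,0,0],-1],
  [0,[0,0,0],-1],
  [0,[0,0,0],-1],
  [0,[0,0,0],-1],
  [0,[0,0,0],-1],
  [0,[0,0,0],-1],
  [0,[0,0,0],-1],
  [0,[0,0,0],-1],
  [0,[0,0,0],-1],
])

```text
time: 16.1
eef_pos: [0.4288, -0.4035, 0.4146]
eef_rot: [-0.001, 0.855, 0.518, -0.002]
wrist_force: [-0.1, -0.3, -7.4]
opening: 0.0137
gripper_force: 117.7
```

Emit:
send_rows([
  [0,[0,0,0],-1],
  [0,[0,0,0],-1],
  [0,[0,0,0],-1],
  [0,[0,0,0],-1],
  [0,[0,0,0],-1],
  [0,[0,0,0],-1],
  [0,[0,0,0],-1],
  [0,[0,0,0],-0.26],
  [0,[0,0,0],0],
])

```text
time: 17.0
eef_pos: [0.4292, -0.4036, 0.4153]
eef_rot: [-0.0, 0.653, 0.757, -0.0]
wrist_force: [0.4, -0.3, -7.4]
opening: 0.0139
gripper_force: 117.7
```

```bash
cat >> h.py <<'E'
def tilt(c="scene",sg=.15,near=None):
    """fit bar tilt from mask with known grip point s=-sg and heading"""
    s,R,p=st(); d=cam(c); ms=imaging.masks_of("bar",c); g=p-np.array([0,0,.155]); u=R[:,0]
    best=None
    for r in ms[:3]:
        m=r["pixels"]; dt=cv2.distanceTransform((~m).astype(np.uint8),cv2.DIST_L2,3)
        for f in np.arange(-5,60,.5):
            for ds in (-.01,-.005,0,.005,.01):
                a=np.radians(f); t=u*np.cos(a)-np.array([0,0,np.sin(a)])
                q=proj(d,g+t*np.linspace(.05,.35+ds,40)[:,None]).round().astype(int)
                ok=(q[:,0]>=0)&(q[:,0]<640)&(q[:,1]>=0)&(q[:,1]<480)
                e=dt[q[ok,1],q[ok,0]].mean()+ .3*np.hypot(*(q[-1]-np.argwhere(m)[:,::-1][((np.argwhere(m)[:,::-1]-q[0])**2).sum(1).argmax()]))
                if best is None or e<best[0]: best=(round(float(e),2),f,ds)
    return best,p,u
E
python3 - <<'E'
from h import *
print(tilt()); print(tilt("top"))
E
```

```text
((0.67, np.float64(30.0), 0.01), array([ 0.42918775, -0.4036229 ,  0.41525271]), array([-1.46526636e-01,  9.89206724e-01,  3.91740711e-05]))
((0.42, np.float64(33.0), 0.01), array([ 0.42930539, -0.40363413,  0.41552555]), array([-1.46478171e-01,  9.89213892e-01, -1.46779954e-04]))
```

Emit:
send_rows([
  [0,[0.95,0.95,0],0],
  [0,[0.95,0.95,0],0],
  [0,[0.95,0.95,0],0],
  [0,[0.95,0.95,0],0],
  [0,[0.95,0.95,0],0],
  [0,[0.95,0.95,0],0],
  [0,[0.95,0.95,0],0],
  [0,[0.95,0.95,0],0],
  [0,[0.95,0.95,0],0],
  [0,[0.95,0.95,0],0],
])

```text
time: 18.2
eef_pos: [0.5897, -0.1867, 0.4155]
eef_rot: [-0.0, 0.653, 0.757, -0.001]
wrist_force: [0.6, -0.0, -6.6]
opening: 0.0136
gripper_force: 117.6
```

Emit:
send_rows([
  [0,[0.95,0.95,0],0],
  [0,[0.95,0.95,0],0],
  [0,[0.95,0.95,0],0],
  [0,[0.95,0.9,0],0],
  [0,[0,0,0.7],0],
  [0,[0,0,0.7],0],
  [0,[0,0,0],0],
])

```text
time: 18.9
eef_pos: [0.6513, -0.1016, 0.3839]
eef_rot: [-0.003, 0.653, 0.757, -0.001]
wrist_force: [0.5, 0.4, -5.9]
opening: 0.0138
gripper_force: 118.0
```

```bash
python3 - <<'E'
from h import *
print(tilt()); print(tilt("top"))
a=imaging.camera("scene")["image"][120:360,240:560]; b=imaging.camera("top")["image"][120:360,100:420]
cv2.imwrite("pics/c1.png",cv2.resize(np.hstack([a,b]),None,fx=1.25,fy=1.25))
E
```

```text
((0.94, np.float64(33.0), 0.01), array([ 0.65131767, -0.1015913 ,  0.38387913]), array([-0.14650739,  0.98920494,  0.00302724]))
((1.35, np.float64(34.5), 0.01), array([ 0.65164141, -0.10200856,  0.38653673]), array([-1.46861196e-01,  9.89156690e-01,  9.12349419e-04]))
```

View pics/c1.png

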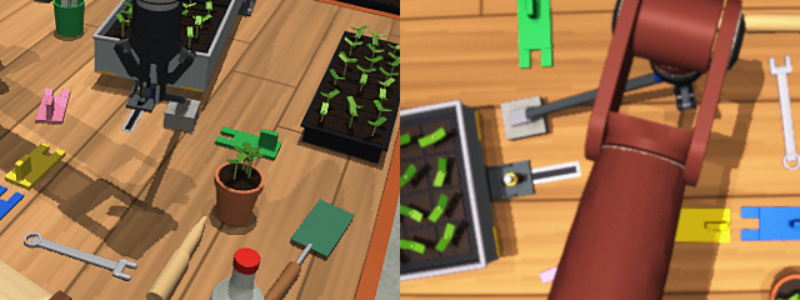

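The crops show the toe over the block, around (508,115) in the right-hand one, with everything else in place. I'll raise the bar slightly and refine the tilt with the wrist camera.

Emit:
send_rows([
  [0,[0,0,-0.5],0],
  [0,[0,0,0],0],
])

```text
time: 19.4
eef_pos: [0.6526, -0.1016, 0.4005]
eef_rot: [0.002, 0.653, 0.757, 0.001]
wrist_force: [1.0, -0.3, -7.2]
opening: 0.0138
gripper_force: 118.5
```

```bash
python3 - <<'E'
from h import *
print(tilt("wrist")); print(manip.read_state()["wrist_force"])
d=cam("wrist"); im=d["image"].copy()
s,R,p=st(); g=p-np.array([0,0,.155]); u=R[:,0]
for f,c in ((28,(0,255,0)),(32,(0,0,255)),(36,(255,0,0))):
    a=np.radians(f); t=u*np.cos(a)-np.array([0,0,np.sin(a)])
    for L in (.35,.36):
        q=proj(d,g+t*L)[0]; print(f,L,q.round(1)); cv2.circle(im,tuple(q.round().astype(int).tolist()),2,c,-1)
cv2.imwrite("pics/w3.png",im)
E
```

```text
((2.27, np.float64(5.0), 0), array([ 0.65256384, -0.10157206,  0.4004729 ]), array([-0.14742429,  0.98907265, -0.00116722]))
[-0.83032421  0.22025661 -7.86740747]
28 0.35 [ 321.7 -284.9]
28 0.36 [ 321.7 -293.7]
32 0.35 [ 321.7 -236.3]
32 0.36 [ 321.7 -244.2]
36 0.35 [ 321.8 -191.7]
36 0.36 [ 321.8 -198.7]
```

View pics/w3.png

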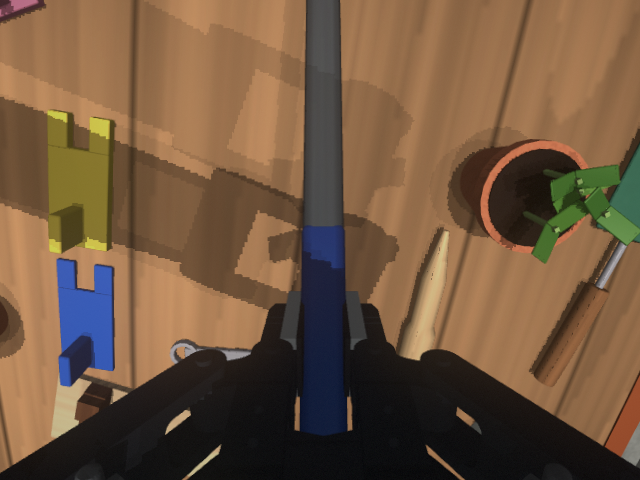

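The wrist view shows only the shaft, at column 322, with the blue band below row 226; the toe is out of view. I'll fit tilt and length from both fixed cameras together.

```bash
cat >> h.py <<'E'
def fit2(ranges=(-5,60),draw=None):
    s,R,p=st(); g=p-np.array([0,0,.155]); u=R[:,0]; D=[]; out=[]
    for c in ("scene","top"):
        d=cam(c); ms=imaging.masks_of("bar",c)
        D.append((d,[np.argwhere(r["pixels"])[:,::-1] for r in ms[:3]],c))
    f=np.radians(np.arange(*ranges,.5))[:,None]; L=np.arange(.32,.39,.0025)[None,:]
    tot=0
    for d,ms,c in D:
        P=g+L[...,None]*(u*np.cos(f)[...,None]-np.array([0,0,1.])*np.sin(f)[...,None]); q=proj(d,P.reshape(-1,3)).reshape(P.shape[:2]+(2,))
        g0=proj(d,g)[0]; best=None
        for m in ms:
            far=m[((m-g0)**2).sum(1)>.98**2*((m-g0)**2).sum(1).max()].mean(0)
            e=np.hypot(*(q-far).transpose(2,0,1))
            if best is None or e.min()<best[0].min(): best=(e,far)
        if best is None: print(c,"no mask"); continue
        i=np.unravel_index(best[0].argmin(),best[0].shape); print(c,"tip px",best[1].round(1),"n",[len(m) for m in ms])
        tot=tot+best[0]**2
    i=np.unravel_index(tot.argmin(),tot.shape); F=np.degrees(f[i[0],0]); Lb=L[0,i[1]]
    tip=g+Lb*(u*np.cos(f[i[0],0])-np.array([0,0,1])*np.sin(f[i[0],0])); print("tilt",F,"L",Lb,"err",np.sqrt(tot.min()),"tip",tip.round(4),"tcp",p.round(4)); return F,Lb,tip
E
python3 - <<'E'
from h import *
F,L,tip=fit2()
lip=np.array([.6,.2455]); u=np.array([-.148,.989]); e=tip[:2]-lip; print("tip along",e@u,"lat",e@np.array([-.989,-.148]))
a=imaging.camera("scene")["image"][150:250,300:440]; b=imaging.camera("top")["image"][160:260,150:290]
cv2.imwrite("pics/c2.png",cv2.resize(np.hstack([a,b]),None,fx=2.8,fy=2.8,interpolation=cv2.INTER_CUBIC))
E
```

```text
scene tip px [391. 197.] n [183]
top tip px [186.9 214.7] n [986, 24087, 1176]
tilt 33.5 L 0.35000000000000003 err 3.6609197634383377 tip [0.6091 0.1872 0.0501] tcp [ 0.6522 -0.1015  0.3984]
tip along -0.059036241454446026 lat -0.0004061920305599996
```

View pics/c2.png

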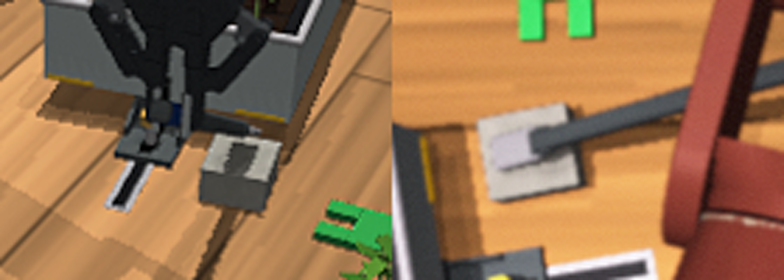

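c2 shows the toe tip just above the block's front part: scene pixel (392,196.5), top pixel (185.5,215.5). I'll triangulate it.

```bash
cat >> h.py <<'E'
LIP=np.array([.6,.2455]);U=np.array([-.148,.989]);V=np.array([-.989,-.148])
def tri(ds,px):
    A=np.zeros((3,3));b=np.zeros(3)
    for d,q in zip(ds,px):
        r,o=rays(d,[q]); r=r[0]/np.linalg.norm(r[0]); M=np.eye(3)-np.outer(r,r); A+=M;b+=M@o
    P=np.linalg.solve(A,b); return P,[np.round(proj(d,P)[0]-q,1) for d,q in zip(ds,px)]
E
python3 - <<'E'
from h import *
ds=[cam("scene"),cam("top")]; P,e=tri(ds,[(392,196.5),(185.5,215.5)]); print(P,e)
s,R,p=st(); g=p-[0,0,.155]; v=P-g; print("L",np.linalg.norm(v),"tilt",np.degrees(np.arctan2(-v[2],np.hypot(*v[:2]))),"along",(P[:2]-LIP)@U,(P[:2]-LIP)@V)
# check: block top corners consistency in these cams
for d,q in zip(ds,[(( [227.,130],[281,143],[262,184],[203,170])),([481,118],[568,103],[585,184],[492,200])]):
    off=(300,150) if d is ds[0] else (150-392/2.8,160)
    Q=onz(d,np.array(q)/2.8+off,.038); print(Q.round(4).tolist(),Q.mean(0).round(4))
E
```

```text
[0.61385521 0.19235488 0.04828473] [array([-2.3,  0.3]), array([-1.4, -2.6])]
L 0.3542204318441943 tilt 33.25014871378865 along -0.054611096013718365 -0.005837328150031729
[[0.5869, 0.1984, 0.038], [0.6419, 0.2021, 0.038], [0.6517, 0.1276, 0.038], [0.5944, 0.1225, 0.038]] [0.6187 0.1626 0.038 ]
[[0.6382, 0.2001, 0.038], [0.648, 0.1326, 0.038], [0.5859, 0.12, 0.038], [0.5753, 0.1917, 0.038]] [0.6118 0.1611 0.038 ]
```

Emit:
send_rows([
  [0,[0.4,0,0.2],0],
  [0,[0.4,0,0.22],0],
  [0,[0.4,0,0.22],0],
  [0,[0.4,0,0.22],0],
  [0,[0.4,0,0.22],0],
  [0,[0.4,0,0.22],0],
  [0,[0.4,0,0.22],0],
  [0,[0.4,0,0.22],0],
  [0,[0,0,0],0],
])

```text
time: 20.85
eef_pos: [0.6423, -0.0369, 0.3617]
eef_rot: [-0.001, 0.652, 0.758, -0.0]
wrist_force: [0.0, -0.7, -8.0]
opening: 0.0137
gripper_force: 118.0
```

```bash
python3 - <<'E'
from h import *
s,R,p=st(); print(p,s["wrist_force"],"along",(p[:2]-LIP)@U,(p[:2]-LIP)@V)
a=imaging.camera("scene")["image"][150:250,300:440]; b=imaging.camera("top")["image"][160:260,150:290]
cv2.imwrite("pics/c3.png",cv2.resize(np.hstack([a,b]),None,fx=2.8,fy=2.8,interpolation=cv2.INTER_CUBIC))
E
```

```text
[ 0.64232966 -0.03692789  0.36172229] [ 0.03624366 -0.7268339  -8.0096329 ] along -0.285585972323548 -6.4704565561178e-05
```

View pics/c3.png

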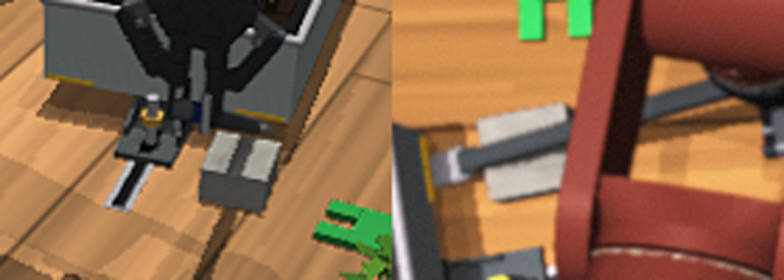

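The toe is now under the lip: in the right-hand crop it disappears below the wall at (437,170), and the block hasn't moved. Now I'll lever down along the arc with a light grip.

Emit:
send_rows([
  [0,[-0.03,0,0.2],0],
  [0,[-0.1,0,0.2],0],
  [0,[-0.2,0,0.35],0],
  [0,[-0.2,0,0.35],0],
  [0,[-0.2,0,0.35],0],
  [0,[-0.2,0,0.35],0],
  [0,[-0.2,0,0.4],0],
  [0,[-0.2,0,0.4],0],
  [0,[-0.2,0,0.4],0],
  [0,[-0.2,0,0.4],0],
], squeeze=35)

```text
time: 21.95
eef_pos: [0.6482, -0.0716, 0.2954]
eef_rot: [-0.001, 0.653, 0.757, 0.002]
wrist_force: [0.4, 8.4, 3.5]
opening: 0.0139
gripper_force: 117.9
```

```bash
python3 - <<'E'
from h import *
s,R,p=st(); print(p,s["wrist_force"],s["ft_torque"],"along",(p[:2]-LIP)@U)
a=imaging.camera("scene")["image"][150:250,300:440]; b=imaging.camera("top")["image"][160:260,150:290]
cv2.imwrite("pics/c4.png",cv2.resize(np.hstack([a,b]),None,fx=2.8,fy=2.8,interpolation=cv2.INTER_CUBIC))
fit2()
print([np.round(r["location"],4).tolist() for c in("scene","top") for r in imaging.place_of("block",c)[:1]])
E
```

```text
[ 0.64822988 -0.07162903  0.29543318] [0.40763573 8.39750965 3.53108106] [ 2.3260291   0.13605417 -0.51801652] along -0.32077862890765857
scene tip px [392.  192.5] n [138]
top tip px [164.2 219.8] n [948]
tilt 19.0 L 0.335 err 0.428515357008113 tip [0.6017 0.2414 0.0316] tcp [ 0.6481 -0.072   0.2946]
[[0.6158, 0.1672, -0.0001], [0.6098, 0.1667, -0.0031]]
```

Emit:
send_rows([
  [0.1,[0,0,0],0],
  [0.1,[-0.15,0,0.3],0],
  [0.1,[-0.1,0,0.35],0],
  [0.1,[-0.1,0,0.35],0],
], squeeze=30)

```text
time: 22.75
eef_pos: [0.6496, -0.0791, 0.2763]
eef_rot: [0.001, 0.653, 0.757, 0.001]
wrist_force: [-0.5, 3.8, 6.9]
opening: 0.0139
gripper_force: 119.0
```

```bash
python3 - <<'E'
from h import *
s,R,p=st(); print(p,s["wrist_force"],s["ft_torque"],s["gripper_force"],"along",(p[:2]-LIP)@U)
fit2()
E
```

```text
[ 0.64956548 -0.0790628   0.27629379] [-0.48301866  3.77939572  6.941016  ] [ 1.74592809  0.16609851 -0.44622052] 118.97154092788696 along -0.3283283019258205
scene tip px [394.5 192. ] n [239]
top tip px [164.2 219.5] n [1056, 1501]
tilt 14.999999999999998 L 0.335 err 2.7681865413775624 tip [0.6019 0.241  0.0347] tcp [ 0.6496 -0.0791  0.2763]
```

Emit:
send_rows([
  [0.1,[-0.1,0,0.35],0],
  [0.1,[-0.1,0,0.35],0],
  [0.1,[-0.1,0,0.35],0],
  [0.1,[-0.05,0,0.35],0],
  [0.1,[-0.05,0,0.35],0],
  [0.1,[-0.05,0,0.35],0],
  [0.1,[0,0,0.35],0],
  [0.1,[0,0,0],0],
])

```text
time: 23.75
eef_pos: [0.6509, -0.0904, 0.2268]
eef_rot: [0.003, 0.653, 0.757, -0.001]
wrist_force: [2.2, -4.7, 4.5]
opening: 0.0143
gripper_force: 119.6
```

```bash
python3 - <<'E'
from h import *
s,R,p=st(); print(p,s["wrist_force"],s["ft_torque"],s["gripper_force"],"along",(p[:2]-LIP)@U)
fit2()
a=imaging.camera("scene")["image"][150:250,300:440]; b=imaging.camera("top")["image"][160:260,150:290]
cv2.imwrite("pics/c5.png",cv2.resize(np.hstack([a,b]),None,fx=2.8,fy=2.8,interpolation=cv2.INTER_CUBIC))
print([(n,c,np.round(r["location"],4).tolist()) for n in ("lip","foot","block") for c in("scene","top") for r in imaging.place_of(n,c)[:1]])
E
```

```text
[ 0.65091468 -0.09039223  0.22684331] [ 2.19372606 -4.73837816  4.45586759] [-0.3462359  -0.14320462 -0.15253788] 119.59218978881836 along -0.3397327888409582
scene tip px [394.4 188.9] n [360]
top no mask
tilt 7.0 L 0.37250000000000005 err 0.15559142507662185 tip [0.5965 0.2753 0.0241] tcp [ 0.6509 -0.0904  0.2268]
[('lip', 'scene', [0.5954, 0.2416, 0.0442]), ('lip', 'top', [0.6017, 0.2437, 0.0465]), ('foot', 'scene', [0.5059, 0.1977, 0.0149]), ('foot', 'top', [0.5066, 0.1903, 0.0134]), ('block', 'scene', [0.6161, 0.1677, -0.0009]), ('block', 'top', [0.6253, 0.0607, 0.0569])]
```

Emit:
send_rows([
  [0.1,[0,0,0.3],0],
  [0.1,[0,0,0.3],0],
  [0.1,[0,0,0.3],0],
  [0.1,[0,0,0],0],
])

```text
time: 24.75
eef_pos: [0.6512, -0.0912, 0.2096]
eef_rot: [0.004, 0.653, 0.757, -0.002]
wrist_force: [0.7, -8.6, 5.7]
opening: 0.0141
gripper_force: 119.9
```

```bash
python3 - <<'E'
from h import *
s,R,p=st(); print(p,s["wrist_force"],s["ft_torque"],s["gripper_force"],"along",(p[:2]-LIP)@U)
print([(n,c,np.round(r["location"],4).tolist()) for n in ("lip","foot","block") for c in("scene","top") for r in imaging.place_of(n,c)[:1]])
E
```

```text
[ 0.65120816 -0.09118744  0.20960905] [ 0.66719772 -8.62131104  5.67945255] [-0.86519366 -0.01687883 -0.01988428] 119.88769769668579 along -0.3405626828132939
[('lip', 'scene', [0.5954, 0.2416, 0.0442]), ('lip', 'top', [0.6017, 0.2437, 0.0465]), ('foot', 'scene', [0.5059, 0.1977, 0.0149]), ('foot', 'top', [0.5066, 0.1903, 0.0134]), ('block', 'scene', [0.6161, 0.1677, -0.0009]), ('block', 'top', [0.6253, 0.0607, 0.0569])]
```

```bash
python3 - <<'E'
from h import *
d=cam("scene"); cam("top")
print([(n,c,np.round(r["location"],4).tolist()) for n in ("lip","foot","block") for c in("scene","top") for r in imaging.place_of(n,c)[:1]])
E
```

```text
[('lip', 'scene', [0.5983, 0.2393, 0.046]), ('lip', 'top', [0.5996, 0.2446, 0.0459]), ('foot', 'scene', [0.506, 0.198, 0.017]), ('foot', 'top', [0.5038, 0.1926, 0.0174]), ('block', 'scene', [0.6149, 0.1683, -0.0015]), ('block', 'top', [0.6094, 0.1672, -0.0038])]
```

Emit:
send_rows([
  [0.1,[0,0,0.15],0],
  [0.1,[-0.1,0,0.1],0],
  [0.3,[0,0,0],0],
  [0.5,[0,0,0],0],
  [0.5,[0,0,0],0],
  [0.5,[0,0,0],0],
])

```text
time: 26.05
eef_pos: [0.6502, -0.09, 0.2021]
eef_rot: [-0.0, 0.653, 0.758, -0.0]
wrist_force: [0.6, 0.6, 0.2]
opening: 0.0425
gripper_force: 0.0
```

```bash
python3 - <<'E'
from h import *
s,R,p=st(); print(p,s["wrist_force"],s["opening"])
d=cam("scene"); t=cam("top")
print([(n,c,np.round(r["location"],4).tolist()) for n in ("lip","foot","block","bar","shim") for c in("scene","top") for r in imaging.place_of(n,c)[:3 if n=="shim" else 1]])
E
```

```text
[ 0.6501678  -0.09002499  0.20213344] [0.61295218 0.64704123 0.16926069] 0.04249275451419105
[('lip', 'scene', [0.5993, 0.2408, 0.0514]), ('lip', 'top', [0.6009, 0.2437, 0.0469]), ('foot', 'scene', [0.5056, 0.1989, 0.0203]), ('foot', 'top', [0.504, 0.1923, 0.0186]), ('block', 'scene', [0.6118, 0.1659, -0.0019]), ('block', 'top', [0.6068, 0.1637, -0.0019]), ('bar', 'scene', [0.6306, 0.06, 0.0458]), ('bar', 'top', [0.628, 0.0613, 0.0455]), ('shim', 'scene', [0.4204, -0.1107, -0.0014]), ('shim', 'scene', [0.3405, 0.0824, 0.0006]), ('shim', 'scene', [0.7614, 0.1486, 0.0032]), ('shim', 'top', [0.343, 0.0804, 0.0008]), ('shim', 'top', [0.7569, 0.1526, -0.0029]), ('shim', 'top', [0.4213, -0.117, 0.0004])]
```

Emit:
send_rows([
  [0.5,[0,0,-1],0],
  [0.5,[0,0,-1],0],
  [0.5,[0,0,-1],0],
  [0.7,[0,0,-1],0],
  [1,[0,-0.4,-1],0],
  [1,[-0.15,-0.97,0],0],
  [1,[-0.15,-0.97,0],0],
  [1,[-0.15,-0.97,0],0],
  [1,[-0.15,-0.97,0],0],
  [1,[-0.15,-0.97,0],0],
])

```text
time: 27.65
eef_pos: [0.5481, -0.1207, 0.303]
eef_rot: [0.0, 0.653, 0.758, -0.0]
wrist_force: [-0.2, 0.0, 0.2]
opening: 0.0854
gripper_force: 0.0
```

Emit:
send_rows([
  [0.7,[-0.15,-0.97,0],0],
  [0.6,[-0.15,-0.97,0],0],
  [0.5,[-0.15,-0.97,0],0],
  [0.5,[-0.15,-0.97,0],0],
  [0.5,[-0.15,-0.97,0],0],
  [0.5,[-0.15,-0.97,0],0],
  [0.5,[-0.15,-0.97,0],0],
  [0.5,[0,0,0],1],
  [0.5,[0,0,0],1],
  [0.5,[0,0,0],0.3],
])

```text
time: 28.65
eef_pos: [0.4175, -0.1614, 0.3031]
eef_rot: [0.0, 0.726, 0.688, 0.0]
wrist_force: [-0.3, 0.3, -0.0]
opening: 0.0424
gripper_force: 0.0
```

```bash
python3 - <<'E'
from h import *
s,R,p=st(); print(p,R[:,0])
d=cam("wrist"); cv2.imwrite("pics/w4.png",d["image"])
print([(n,round(r["p"],2),np.round(r["location"],4).tolist()) for n in ("shim","slot") for r in imaging.place_of(n,"wrist")[:3]])
hsv=cv2.cvtColor(d["image"],cv2.COLOR_BGR2HSV); m=cv2.inRange(hsv,(24,150,60),(36,255,255))
n,l,stt,c=cv2.connectedComponentsWithStats(m); k=1+stt[1:,4].argmax(); q=np.argwhere(l==k)[:,::-1]; print(stt[k],c[k])
P=onz(d,q.astype(float),.01); r=rect(P); print(r)
E
```

```text
[ 0.41748082 -0.16139873  0.30310273] [ 5.39856786e-02  9.98541682e-01 -2.37175658e-04]
[('shim', 0.89, [0.4248, -0.118, 0.0007]), ('slot', 0.67, [0.4262, -0.0807, 0.0042])]
[  281    68    92   200 13045] [331.15699502 178.32541204]
((422.9084777832031, -124.10609436035156), (133.2179412841797, 57.149620056152344), 87.98619079589844)
```

View pics/w4.png

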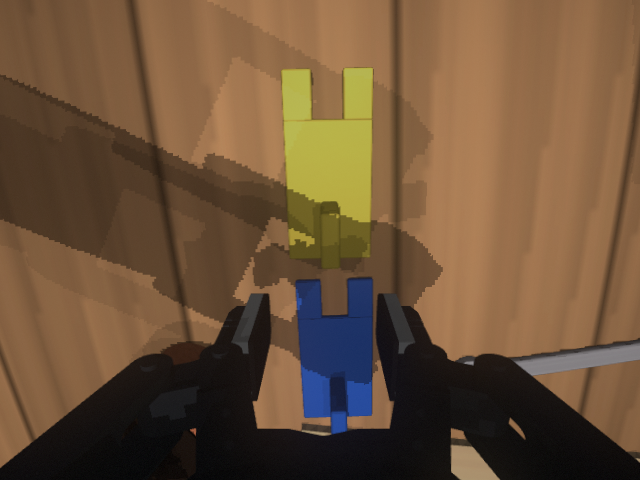

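w4 shows the yellow shim with its prongs at rows 68–120, front corners at (283,70) and (373,68), and its tab top at (330,205). The blue shim sits just behind it, from row 280.

```bash
python3 - <<'E'
from h import *
d=cam("wrist"); s,R,p=st()
F=onz(d,[[283,70],[373,68],[284,120],[373,120]],.01); print(F.round(4)); w=F[1]-F[0]; print("head",np.degrees(np.arctan2(w[1],w[0]))+90, "width",np.linalg.norm(w))
T=onz(d,[[320,204],[340,203],[321,212],[339,212]],.046); print("tab top",T.round(4))
h=np.radians(87.5); x=np.array([np.cos(h),np.sin(h)]); fm=F[:2,:2].mean(0); o=fm-.0575*x; tab=o-.045*x; print("o",o,"tab",tab,"pred tab px",proj(d,[[*(tab+.018*x),.046],[*(tab-.018*x),.046],[*tab,.034]]))
dv=tab-p[:2]; print("tool shift",dv@R[:2,0],dv@R[:2,1])
E
```

```text
[[ 0.3979 -0.0571  0.01  ]
 [ 0.454  -0.0587  0.01  ]
 [ 0.3962 -0.0872  0.01  ]
 [ 0.4534 -0.0901  0.01  ]]
head 88.29044673166655 width 0.05605667679299045
tab top [[ 0.4171 -0.1354  0.046 ]
 [ 0.4289 -0.1354  0.046 ]
 [ 0.4174 -0.1403  0.046 ]
 [ 0.4281 -0.1409  0.046 ]]
o [ 0.42343446 -0.11534307] tab [ 0.42147159 -0.16030024] pred tab px [[329.2804559  214.86885154]
 [329.43883613 270.94487119]
 [329.07776545 237.49178286]]
tool shift 0.0011855747526446107 0.0036770777004065404
```

Emit:
send_rows([
  [0.5,[0.2,0.2,0.95],0],
  [0.5,[0,0,0.95],0],
  [0.5,[0,0,0.95],0],
  [0.5,[0,0,0.95],0],
  [0.5,[0,0,0.95],0],
  [0.5,[0,0,0.95],0],
  [0,[0,0,0],0],
  [0,[0,0,0],0],
  [0,[0,0,0],0],
  [0,[0,0,0],0],
], squeeze=50)

```text
time: 29.85
eef_pos: [0.4222, -0.1577, 0.1898]
eef_rot: [0.001, 0.725, 0.688, 0.0]
wrist_force: [-0.5, -0.3, -2.2]
opening: 0.0111
gripper_force: 51.6
```

Emit:
send_rows([
  [0,[0,0,0],0],
  [0,[0,0,-0.75],0],
  [0,[0,0,-0.75],0],
  [0,[0,0,0],-1],
  [0,[0,0,0],-1],
  [0,[0,0,0],-0.32],
  [0,[0,0,0],0],
])

```text
time: 30.55
eef_pos: [0.4218, -0.1575, 0.219]
eef_rot: [0.0, 0.652, 0.758, 0.0]
wrist_force: [1.0, -0.0, -2.1]
opening: 0.0111
gripper_force: 51.5
```

```bash
python3 - <<'E'
from h import *
s,R,p=st(); h=np.degrees(np.arctan2(R[1,0],R[0,0])); print(p,h,s["wrist_force"],s["opening"],s["gripper_force"])
dv=np.array([.5293,.0423])-p[:2]; print("shift",dv@R[:2,0],dv@R[:2,1])
E
```

```text
[ 0.42181203 -0.15752695  0.21899504] 98.5428653647604 [ 0.96921048 -0.01925433 -2.14704626] 0.011078144975683366 51.5204519033432
shift 0.1816426055815802 0.1359795406265811
```

Emit:
send_rows([
  [0,[0.91,0.68,0],0],
  [0,[0.91,0.68,0],0],
  [0,[0.91,0.68,0],0],
  [0,[0.91,0.68,0],0],
  [0,[0.91,0.68,0],0],
  [0,[0.91,0.68,0],0],
  [0,[0.91,0.68,0],0],
  [0,[0.91,0.68,0],0],
  [0,[0.91,0.68,0],0],
  [0,[0.91,0.68,0],0],
])

```text
time: 31.55
eef_pos: [0.5294, 0.0436, 0.2187]
eef_rot: [-0.0, 0.653, 0.758, -0.0]
wrist_force: [0.3, -1.5, -2.7]
opening: 0.0113
gripper_force: 51.7
```

Emit:
send_rows([
  [0,[0,0,0.45],0],
  [0,[0,0,0.45],0],
  [0,[0,0,0.4],0],
  [0,[0,0,0],0],
])

```text
time: 31.95
eef_pos: [0.5278, 0.0421, 0.1906]
eef_rot: [-0.002, 0.653, 0.758, -0.001]
wrist_force: [-0.8, 0.0, -1.6]
opening: 0.0112
gripper_force: 51.6
```

```bash
python3 - <<'E'
from h import *
s,R,p=st(); print(p,R[:,0],s["wrist_force"])
d=cam("wrist"); im=d["image"].copy(); 
for k in range(0,5): # tool midline on bench-ish heights
    for z,c in ((.01,(0,0,255)),(.06,(255,0,255))):
        q=proj(d,[*(p[:2]+R[:2,0]*(.04+.04*k)),z])[0].round().astype(int); cv2.circle(im,tuple(q.tolist()),2,c,-1)
cv2.imwrite("pics/w5.png",im)
print([(n,round(r["p"],2),np.round(r["location"],4).tolist()) for n in ("slot","foot","lip","shim") for r in imaging.place_of(n,"wrist")[:2]])
E
```

```text
[0.52776874 0.04213462 0.19058231] [-1.48153572e-01  9.88964073e-01  7.62808853e-04] [-0.7586007   0.02428054 -1.55951214]
[('shim', 0.84, [0.5226, 0.0833, 0.0058])]
```

View pics/w5.png

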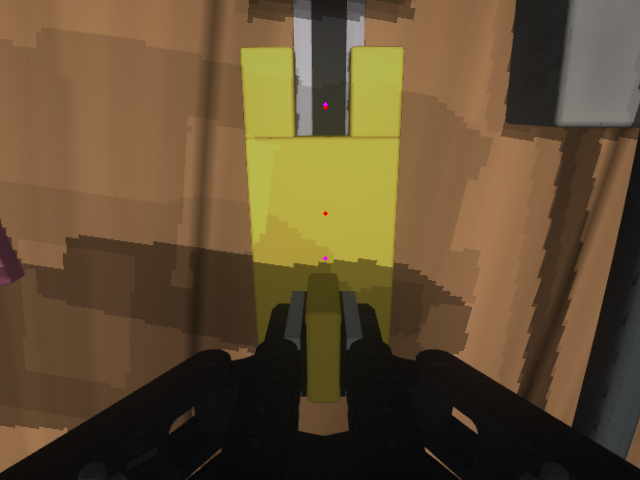

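w5 (my tenth and last picture) shows the slot centred at column 323 and the channel centre at about 330, so I'll shift 2 mm in tool +y. Then I'll slide in.

Emit:
send_rows([
  [0,[0.1,0.1,-0.07],0],
  [0,[0.5,0,0],0],
  [0,[0.5,0,0],0],
  [0,[0.5,0,0],0],
  [0,[0.5,0,0],0],
  [0,[0.4,0,0],0],
  [0,[0.2,0,0],0],
  [0,[0,0,0],0],
])

```text
time: 33.0
eef_pos: [0.5229, 0.0971, 0.1942]
eef_rot: [-0.0, 0.652, 0.758, -0.0]
wrist_force: [0.5, -0.1, -1.4]
opening: 0.011
gripper_force: 51.6
```

Emit:
send_rows([
  [0,[0.15,0,0],0],
  [0,[0.1,0,0],0],
  [0,[0.1,0,0],0],
])

```text
time: 33.3
eef_pos: [0.522, 0.1033, 0.1943]
eef_rot: [0.0, 0.652, 0.758, -0.0]
wrist_force: [0.2, -0.2, -1.5]
opening: 0.011
gripper_force: 51.6
```

```bash
python3 - <<'E'
from h import *
s,R,p=st(); print(p,s["wrist_force"],(np.array([.5189,.1115])-p[:2])@U)
E
```

```text
[0.52203101 0.10328631 0.19432216] [ 0.20977609 -0.22572011 -1.49729237] 0.008586732717143263
```

Emit:
send_rows([
  [0,[0.05,0,0.12],0],
  [0,[0.08,0,0],0],
  [0,[0.08,0,0],0],
  [0,[0,0,0],0],
])

```text
time: 33.7
eef_pos: [0.5213, 0.1076, 0.1918]
eef_rot: [-0.0, 0.652, 0.758, -0.0]
wrist_force: [0.1, -0.8, -2.2]
opening: 0.0109
gripper_force: 51.6
```

Emit:
send_rows([
  [0,[0.06,0,0],0],
  [0,[0.06,0,0],0],
  [0,[0,0,0],0],
])

```text
time: 34.0
eef_pos: [0.521, 0.11, 0.1919]
eef_rot: [0.0, 0.652, 0.758, 0.0]
wrist_force: [0.1, -0.3, -2.2]
opening: 0.0112
gripper_force: 51.6
```

Emit:
send_rows([
  [0,[0.06,0,0],0],
  [0,[0.06,0,0],0],
  [0,[0,0,0],0],
])

```text
time: 34.3
eef_pos: [0.5206, 0.1124, 0.1919]
eef_rot: [0.0, 0.652, 0.758, 0.0]
wrist_force: [-1.7, -0.4, -2.0]
opening: 0.0112
gripper_force: 51.6
```

Emit:
send_rows([
  [0,[0.05,0,0],0],
  [0,[0,0,0],0],
])

```text
time: 34.5
eef_pos: [0.5206, 0.1132, 0.192]
eef_rot: [0.0, 0.652, 0.758, -0.0]
wrist_force: [0.9, -1.2, -1.9]
opening: 0.0112
gripper_force: 51.7
```

Emit:
send_rows([
  [0,[0.05,0,0],0],
  [0,[0,0,0],0],
])

```text
time: 34.7
eef_pos: [0.5206, 0.1136, 0.1921]
eef_rot: [0.001, 0.652, 0.758, -0.001]
wrist_force: [0.8, -5.0, -1.4]
opening: 0.0107
gripper_force: 51.8
```

Emit:
send_rows([
  [0,[-0.02,0,0.05],0],
  [0,[0,0,0.05],0],
  [0,[0,0,0],0],
])

```text
time: 35.0
eef_pos: [0.5208, 0.1134, 0.1902]
eef_rot: [0.001, 0.652, 0.758, -0.0]
wrist_force: [1.0, -4.7, -0.0]
opening: 0.0111
gripper_force: 52.0
```

Emit:
send_rows([
  [0,[0,0,0.04],0],
  [0,[0,0,0],0],
])

```text
time: 35.2
eef_pos: [0.5209, 0.1134, 0.1896]
eef_rot: [0.001, 0.652, 0.758, 0.0]
wrist_force: [-0.1, -5.0, -0.5]
opening: 0.0108
gripper_force: 52.1
```

Emit:
send_rows([
  [0.2,[0,0,0],0],
  [0.4,[0,0,0],0],
  [0.4,[0,0,0],0],
  [0.4,[0,0,-0.3],0],
  [0.4,[0,0,-0.8],0],
  [0.4,[0,0,-1],0],
  [0.4,[0,0,-1],0],
  [0.4,[0,0,-1],0],
  [0.4,[0,0,-0.5],0],
  [0.5,[-1,0.44,0],0],
])

```text
time: 36.2
eef_pos: [0.5321, 0.0966, 0.2833]
eef_rot: [0.001, 0.651, 0.759, 0.002]
wrist_force: [1.2, 0.9, -0.4]
opening: 0.0426
gripper_force: 0.0
```

Emit:
send_rows([
  [0.5,[-1,0.44,0],0],
  [0.5,[-1,0.44,0],0],
  [0.5,[-1,0.44,0],0],
  [0.5,[-1,0.44,0],0],
  [0.5,[-1,0.44,0],0],
  [0.5,[-1,0.44,0],0],
  [0.5,[-1,0.44,0],0],
  [0.5,[-1,0.44,0],0],
  [0.5,[-1,0.44,0],0],
  [0.5,[-1,0.44,0],0],
])

```text
time: 37.2
eef_pos: [0.6497, -0.0906, 0.2808]
eef_rot: [-0.0, 0.652, 0.758, -0.0]
wrist_force: [-0.2, 0.5, -0.3]
opening: 0.0427
gripper_force: 0.0
```

```bash
python3 - <<'E'
from h import *
s,R,p=st(); dv=np.array([.6502,-.09])-p[:2]; print(p,s["wrist_force"],"to grip",dv@R[:2,0],dv@R[:2,1])
d=cam("wrist"); m=mask("bar","wrist",(320,100))
if m is not None:
    P=onz(d,m,.0455); c,u=axis(P); print(c,u,np.degrees(np.arctan2(u[1],u[0])),rect(P)); t=(p[:2]-c[:2])@np.array([-u[1],u[0]])
    print("lateral tool-bar offset (world vec)",(c[:2]-p[:2])@R[:2,1], "with slope",u[:2]@R[:2,1],u[:2]@R[:2,0],(c[:2]-p[:2])@R[:2,0])
for c in ("scene","top"):
    cam(c); print(c,[(n,np.round(r["location"],4).tolist()) for n in ("foot","lip","bar","slot","shim","block") for r in imaging.place_of(n,c)[:3 if n in("slot","shim") else 1]])
E
```

```text
[ 0.64970271 -0.09056975  0.2808363 ] [-0.19392532  0.51764283 -0.30739648] to grip 0.0004890852517046591 0.0005768046475610742
[ 0.64435493 -0.0430847   0.0455    ] [ 1.47879143e-01 -9.89005439e-01 -1.32420555e-18] -81.49596024588644 ((645.8770141601562, -52.6107177734375), (17.655075073242188, 180.9669189453125), 8.620415687561035)
lateral tool-bar offset (world vec) 0.0018044185363096524 with slope -0.0014943325217192753 -0.9999988474629692 0.04775115223805809
scene [('foot', [0.6283, 0.0591, 0.0454]), ('lip', [0.5974, 0.2418, 0.0505]), ('bar', [0.6294, 0.0604, 0.0452]), ('slot', [0.3298, 0.1102, -0.0008]), ('slot', [0.509, 0.1856, -0.002]), ('shim', [0.7615, 0.1518, 0.0001]), ('shim', [0.3405, 0.0791, 0.0011]), ('shim', [0.6147, -0.2874, 0.0004]), ('block', [0.6169, 0.1701, -0.001])]
top [('foot', [0.5059, 0.1917, 0.0211]), ('lip', [0.6, 0.2454, 0.0463]), ('bar', [0.6264, 0.06, 0.0486]), ('slot', [0.511, 0.189, -0.0013]), ('slot', [0.7307, 0.1519, 0.0006]), ('slot', [0.328, 0.11, 0.002]), ('shim', [0.7595, 0.1527, -0.0025]), ('shim', [0.5169, 0.152, -0.0015]), ('block', [0.6112, 0.1629, -0.0005])]
```

Emit:
send_rows([
  [0.5,[0,0.05,1],0],
  [0.5,[0,0,1],0],
  [0.5,[0,0,1],0],
  [0.5,[0,0,0.95],0],
  [0,[0,0,0],0],
  [0,[0,0,0],0],
  [0,[0,0,0],0],
  [0,[0,0,0],0],
], squeeze=25)

```text
time: 38.8
eef_pos: [0.6502, -0.0889, 0.2031]
eef_rot: [0.0, 0.652, 0.758, 0.0]
wrist_force: [-1.1, 3.1, -1.4]
opening: 0.0155
gripper_force: 28.6
```

Emit:
send_rows([
  [0,[0,0,-0.1],0],
  [0,[0,0,-0.15],0],
  [0,[0,0,-0.15],0],
  [0,[0,0,-0.15],0],
  [0,[0,0,-0.15],0],
  [0,[0.02,0,-0.15],0],
  [0,[0.02,0,-0.15],0],
  [0,[0.02,0,-0.15],0],
  [0,[0.02,0,-0.15],0],
  [0,[0.02,0,-0.15],0],
])

```text
time: 39.8
eef_pos: [0.6497, -0.0871, 0.2313]
eef_rot: [0.0, 0.652, 0.758, -0.0]
wrist_force: [-0.5, 3.6, -3.5]
opening: 0.0157
gripper_force: 28.2
```

```bash
python3 - <<'E'
from h import *
s,R,p=st(); print(p,s["wrist_force"],s["ft_torque"],s["gripper_force"])
for c in ("scene","top"):
    cam(c); print(c,[(n,np.round(r["location"],4).tolist()) for n in ("foot","lip","block") for r in imaging.place_of(n,c)[:1]])
fit2()
E
```

```text
[ 0.64967417 -0.08711351  0.23133708] [-0.46602879  3.63735291 -3.47629652] [ 0.34355676  0.01733374 -0.1878198 ] 28.233138620853424
scene [('foot', [0.5135, 0.157, -0.0014]), ('lip', [0.5953, 0.241, 0.0417]), ('block', [0.6147, 0.1683, -0.0003])]
top [('foot', [0.5056, 0.1947, 0.0103]), ('lip', [0.5992, 0.2439, 0.0441]), ('block', [0.61, 0.1628, -0.0004])]
scene tip px [394.7 189.7] n [351, 251]
top tip px [162.8 218.6] n [1014]
tilt 5.5 L 0.3325 err 3.6515513013086465 tip [0.6003 0.2401 0.0443] tcp [ 0.6498 -0.0871  0.2311]
```

Emit:
send_rows([
  [0,[0.02,0,-0.12],0],
  [0,[0.02,0,-0.12],0],
  [0,[0.02,0,-0.12],0],
  [0,[0.03,0,-0.12],0],
  [0,[0.03,0,-0.12],0],
  [0,[0.03,0,-0.12],0],
  [0,[0.04,0,-0.15],0],
  [0,[0.04,0,-0.15],0],
  [0,[0.04,0,-0.15],0],
  [0,[0.04,0,-0.15],0],
])

```text
time: 41.4
eef_pos: [0.6486, -0.081, 0.2574]
eef_rot: [-0.0, 0.652, 0.758, -0.0]
wrist_force: [0.9, -2.2, -4.4]
opening: 0.0158
gripper_force: 28.1
```

Emit:
send_rows([
  [0,[0.06,0,-0.2],0],
  [0,[0.06,0,-0.2],0],
  [0,[0.06,0,-0.2],0],
  [0,[0.06,0,-0.2],0],
  [0,[0,0,0],0],
])

```text
time: 41.9
eef_pos: [0.6482, -0.0759, 0.2743]
eef_rot: [0.0, 0.652, 0.758, 0.0]
wrist_force: [0.3, -0.3, -4.9]
opening: 0.0151
gripper_force: 28.0
```

```bash
python3 - <<'E'
from h import *
s,R,p=st(); print(p,s["wrist_force"],s["ft_torque"],s["gripper_force"])
for c in ("scene","top"):
    cam(c); print(c,[(n,np.round(r["location"],4).tolist()) for n in ("foot","lip","block") for r in imaging.place_of(n,c)[:1]])
fit2()
E
```

```text
[ 0.64820846 -0.07593036  0.27433889] [ 0.31357262 -0.26172114 -4.90834539] [-0.28938889 -0.11383108 -0.05134003] 28.031093180179596
scene [('lip', [0.5961, 0.2427, 0.0408])]
top [('foot', [0.5035, 0.1935, 0.0092]), ('lip', [0.6012, 0.243, 0.0399]), ('block', [0.607, 0.1646, -0.0014])]
scene tip px [395.2 190.8] n [262, 4831]
top tip px [164.7 219.6] n [956]
tilt 14.0 L 0.3275 err 4.100647127220583 tip [0.6006 0.2379 0.0392] tcp [ 0.648  -0.0763  0.2734]
```

Emit:
send_rows([
  [0,[0,0,0],0],
  [0,[0,0,0],0],
  [0,[-0.25,0,-0.08],0],
  [0,[-0.4,0,-0.12],0],
  [0,[-0.5,0,-0.14],0],
  [0,[-0.5,0,-0.2],0],
  [0,[-0.5,0,-0.3],0],
  [0,[-0.5,0,-0.6],0],
  [0,[-0.5,0,-1],0],
  [0,[-0.5,0,-1],0],
], squeeze=120)

```text
time: 43.5
eef_pos: [0.6589, -0.1492, 0.3425]
eef_rot: [-0.0, 0.652, 0.758, -0.0]
wrist_force: [2.9, 1.7, -5.6]
opening: 0.0141
gripper_force: 123.1
```

```bash
python3 - <<'E'
from h import *
s,R,p=st(); print(p,s["wrist_force"],s["ft_torque"],s["gripper_force"])
cam("scene");cam("top")
for c in ("scene","top"):
    print(c,[(n,np.round(r["location"],4).tolist()) for n in ("foot","lip","block","slot") for r in imaging.place_of(n,c)[:1]])
fit2()
E
```

```text
[ 0.65885825 -0.1492126   0.34253264] [ 2.93916335  1.73157554 -5.566472  ] [-0.44642039 -0.99859099 -0.89067511] 123.11019046814181
scene [('lip', [0.5979, 0.239, 0.0399]), ('block', [0.6131, 0.1676, -0.0026]), ('slot', [0.3294, 0.1093, -0.0029])]
top [('lip', [0.6001, 0.241, 0.0398]), ('block', [0.6073, 0.1661, -0.0005]), ('slot', [0.3279, 0.1127, 0.0022])]
scene tip px [392.5 197. ] n [87]
top tip px [178.4 216.5] n [1230]
tilt 22.5 L 0.39000000000000007 err 4.329623467573192 tip [0.6046 0.2084 0.0371] tcp [ 0.6587 -0.1479  0.3409]
```

Emit:
send_rows([
  [0,[-0.2,0,-0.5],0],
  [0,[-0.2,0,-0.7],0],
  [0,[0,0,0],0],
])

```text
time: 44.5
eef_pos: [0.661, -0.1575, 0.3708]
eef_rot: [0.003, 0.652, 0.758, 0.001]
wrist_force: [-0.4, -1.0, -4.4]
opening: 0.0139
gripper_force: 121.3
```

```bash
python3 - <<'E'
from h import *
s,R,p=st(); print(p,s["wrist_force"],s["ft_torque"],s["gripper_force"])
fit2()
E
```

```text
[ 0.66099873 -0.15749623  0.37083342] [-0.43018629 -0.96927603 -4.41401325] [-1.00920925 -0.09502064  0.06536274] 121.3230299949646
scene tip px [388.7 200. ] n [84]
top tip px [186.9 215.9] n [1299]
tilt 26.5 L 0.39000000000000007 err 1.6363740854442943 tip [0.609  0.1876 0.0403] tcp [ 0.661  -0.1575  0.3708]
```

```bash
sed -i 's/np.arange(.32,.39,.0025)/np.arange(.30,.42,.0025)/' h.py; python3 - <<'E'
from h import *
s,R,p=st(); print(p,s["wrist_force"],s["ft_torque"])
F,L,tip=fit2()
d=cam("wrist"); hsv=cv2.cvtColor(d["image"],cv2.COLOR_BGR2HSV); m=cv2.inRange(hsv,(105,120,40),(130,255,255)); m[:, :280]=0; m[:,360:]=0
q=np.argwhere(m); print("blue rows",q[:,0].min(),q[:,0].max())
g=p-[0,0,.155];u=R[:,0]
a=np.radians(F); t=u*np.cos(a)-np.array([0,0,np.sin(a)])
for k in (0,.02,.03,.04,.05,.06): print(k,proj(d,g+t*k+np.array([0,0,.008]))[0].round())
E
```

```text
[ 0.66022543 -0.15667251  0.36691242] [ 0.26205066 -1.03878293 -3.81075359] [-0.88793362 -0.23726505 -0.0932089 ]
scene tip px [390.7 199. ] n [122]
top tip px [187.1 215. ] n [1200, 89]
tilt 26.0 L 0.38750000000000007 err 3.746837666881998 tip [0.6084 0.1877 0.0418] tcp [ 0.6602 -0.1567  0.3669]
blue rows 106 339
0 [323. 352.]
0.02 [323. 293.]
0.03 [323. 265.]
0.04 [323. 237.]
0.05 [323. 209.]
0.06 [323. 182.]
```

The pads slipped along the bar during withdrawal: it's now held only 13 mm from its tail, with the toe resting on the block. I'll lay it down across the block and regrip nearer its balance point.

Emit:
send_rows([
  [0,[-0.15,0,0.45],0],
  [0,[-0.2,0,0.5],0],
  [0,[-0.2,0,0.5],0],
  [0,[-0.2,0,0.5],0],
  [0,[-0.2,0,0.5],0],
  [0,[-0.18,0,0.5],0],
  [0,[-0.15,0,0.5],0],
  [0,[-0.1,0,0.5],0],
  [0,[-0.1,0,0.5],0],
  [0,[-0.1,0,0.5],0],
])

```text
time: 45.95
eef_pos: [0.6649, -0.1878, 0.2665]
eef_rot: [0.0, 0.652, 0.758, -0.0]
wrist_force: [-0.5, -2.4, -3.0]
opening: 0.0138
gripper_force: 125.4
```

```bash
python3 - <<'E'
from h import *
s,R,p=st(); print(p,s["wrist_force"],s["ft_torque"])
fit2()
print([(c,np.round(r["location"],4).tolist()) for c in ("scene","top") for r in imaging.place_of("block",c)[:1]])
E
```

```text
[ 0.66489838 -0.18777389  0.2664856 ] [-0.48412867 -2.403763   -2.95219512] [1.41646043 0.35312448 0.42983215]
scene tip px [388.  199.3] n [311]
top tip px [186.9 214.5] n [1150, 869]
tilt 10.0 L 0.38500000000000006 err 1.9533257748967323 tip [0.6081 0.1871 0.0444] tcp [ 0.6649 -0.1878  0.2665]
[('scene', [0.6145, 0.1662, 0.0023]), ('top', [0.6101, 0.1638, -0.002])]
```

Emit:
send_rows([
  [0,[-0.07,0,0.5],0],
  [0,[-0.07,0,0.5],0],
  [0,[-0.05,0,0.5],0],
  [0,[-0.05,0,0.5],0],
  [0,[-0.03,0,0.5],0],
  [0,[0,0,0.5],0],
  [0,[0,0,0.5],0],
  [0,[0,0,0.5],0],
  [0.3,[0,0,0],0],
  [0.5,[0,0,0],0],
])

```text
time: 47.25
eef_pos: [0.666, -0.193, 0.1877]
eef_rot: [0.0, 0.652, 0.758, 0.0]
wrist_force: [0.8, -0.5, 1.1]
opening: 0.0387
gripper_force: 0.0
```

Emit:
send_rows([
  [0.5,[0,0,0],0],
  [0.5,[0,0,-1],0],
  [0.5,[0,0,-1],0],
  [0.5,[0.5,0,-1],0],
  [0.5,[1,0,0],0],
  [0.5,[1,0,0],0],
])

```text
time: 47.85
eef_pos: [0.6583, -0.1423, 0.2483]
eef_rot: [0.001, 0.652, 0.758, 0.001]
wrist_force: [0.1, 1.2, 0.3]
opening: 0.0425
gripper_force: 0.0
```

```bash
python3 - <<'E'
from h import *
s,R,p=st(); print(p,s["wrist_force"],s["opening"])
for c in ("scene","top"):
    cam(c); print(c,[(n,np.round(r["location"],4).tolist()) for n in ("lip","bar","block","slot","foot") for r in imaging.place_of(n,c)[:1]])
d=cam("wrist"); m=mask("bar","wrist",(320,100))
P=onz(d,m,.03); c,u=axis(P); u=-u if u[1]<0 else u; print(c,np.degrees(np.arctan2(u[1],u[0])),len(m),"tool head",np.degrees(np.arctan2(R[1,0],R[0,0])))
o=c[:2]-p[:2]; print("bar lat at tool",o@R[:2,1]-(o@R[:2,0])*(u[:2]@R[:2,1])/(u[:2]@R[:2,0]))
E
```

```text
[ 0.65825887 -0.14231087  0.24831139] [0.09619512 1.23062707 0.28145739] 0.04252173134935515
scene [('lip', [0.5988, 0.2405, 0.0398]), ('bar', [0.6426, -0.0038, 0.0262]), ('block', [0.6112, 0.1684, -0.0034]), ('slot', [0.3248, 0.11, -0.0004])]
top [('lip', [0.601, 0.2454, 0.0402]), ('bar', [0.638, -0.0031, 0.0294]), ('block', [0.6109, 0.1629, -0.0023]), ('slot', [0.325, 0.1132, 0.0034]), ('foot', [0.504, 0.1916, 0.0098])]
[ 0.65098796 -0.09335737  0.03      ] 96.51597537107163 11539 tool head 98.57083259421432
bar lat at tool -0.001669751628653126
```

Emit:
send_rows([
  [0.5,[1,0.05,0],0],
  [0.5,[1,0,0.4],0],
  [0.5,[1,0,1],0],
  [0.5,[1,0,1],0],
  [0.5,[0,0,1],0],
  [0,[0,0,0],0],
  [0,[0,0,0],0],
  [0,[0,0,0],0],
  [0,[0,0,0],0],
  [0,[0,0,0],0],
], squeeze=120)

```text
time: 49.55
eef_pos: [0.647, -0.0644, 0.1792]
eef_rot: [-0.0, 0.652, 0.758, -0.0]
wrist_force: [-0.8, 0.1, -5.3]
opening: 0.0142
gripper_force: 116.9
```

Emit:
send_rows([
  [0,[0,0,0],0],
  [0,[-0.1,0,-0.6],0],
  [0,[-0.1,0,-1],0],
  [0,[-0.1,0,-1],0],
  [0,[0,0,-1],0],
  [0,[0,0,-1],0],
])

```text
time: 50.15
eef_pos: [0.648, -0.0706, 0.2727]
eef_rot: [0.0, 0.652, 0.758, -0.0]
wrist_force: [-0.1, 0.0, -8.2]
opening: 0.0139
gripper_force: 116.8
```

```bash
python3 - <<'E'
from h import *
s,R,p=st(); print(p,s["wrist_force"],s["ft_torque"],s["opening"])
fit2((-30,40))
dv=np.array([.478,-.4133])-p[:2]; print(dv@R[:2,0],dv@R[:2,1])
E
```

```text
[ 0.64801966 -0.07061768  0.27270971] [-0.14724594  0.02383458 -8.18654783] [-0.4015167  -0.08447726  0.02243901] 0.013856093700441618
scene tip px [393.1 166.5] n [612]
top tip px [176.2 206.8] n [1260]
tilt 3.0000000000000004 L 0.3 err 18.664723123716925 tip [0.6033 0.2256 0.1017] tcp [ 0.648  -0.0706  0.2727]
-0.3134943224258015 -0.21922382418528993
```

Emit:
send_rows([
  [0,[-0.98,-0.69,0],0],
  [0,[-0.98,-0.69,0],0],
  [0,[-0.98,-0.69,0],0],
  [0,[-0.98,-0.69,0],0],
  [0,[-0.98,-0.69,0],0],
  [0,[-0.98,-0.69,0],0],
  [0,[-0.98,-0.69,0],0],
  [0,[-0.98,-0.69,0],0],
  [0,[-0.98,-0.69,0],0],
  [0,[-0.98,-0.69,0],0],
])

```text
time: 51.35
eef_pos: [0.5398, -0.2851, 0.2691]
eef_rot: [-0.002, 0.652, 0.758, -0.0]
wrist_force: [0.6, 0.7, -7.0]
opening: 0.0141
gripper_force: 117.2
```

Emit:
send_rows([
  [0,[-0.98,-0.69,0],0],
  [0,[-0.98,-0.69,0],0],
  [0,[-0.98,-0.69,0],0],
  [0,[-0.98,-0.69,0],0],
  [0,[-0.98,-0.69,0],0],
  [0,[-0.98,-0.6,0],0],
  [0,[0,0,0],1],
  [0,[0,0,0],1],
  [0,[0,0,0],1],
  [0,[0,0,0],1],
])

```text
time: 52.35
eef_pos: [0.4778, -0.4126, 0.2689]
eef_rot: [-0.002, 0.775, 0.632, -0.0]
wrist_force: [-1.3, 1.1, -7.6]
opening: 0.014
gripper_force: 117.3
```

Emit:
send_rows([
  [0,[0,0,0],1],
  [0,[0,0,0],1],
  [0,[0,0,0],1],
  [0,[0,0,0],1],
  [0,[0,0,0],1],
  [0,[0,0,0],1],
  [0,[0,0,0],1],
  [0,[0,0,0],1],
  [0,[0,0,0],1],
  [0,[0,0,0],1],
])

```text
time: 53.35
eef_pos: [0.4778, -0.4123, 0.2688]
eef_rot: [-0.002, 0.969, 0.245, -0.001]
wrist_force: [0.4, -0.8, -7.4]
opening: 0.014
gripper_force: 117.3
```

Emit:
send_rows([
  [0,[0,0,0],1],
  [0,[0,0,0],1],
  [0,[0,0,0],1],
  [0,[0,0,0],1],
  [0,[0,0,0],1],
  [0,[0,0,0],1],
  [0,[0,0,0],1],
  [0,[0,0,0],0.77],
  [0,[0,0,0],0],
])

```text
time: 54.25
eef_pos: [0.4777, -0.4123, 0.2688]
eef_rot: [-0.002, 0.996, -0.089, -0.002]
wrist_force: [0.4, -0.6, -7.3]
opening: 0.0142
gripper_force: 117.6
```

```bash
sed -i 's/np.arange(.30,.42,.0025)/np.arange(.23,.30,.0025)/' h.py; python3 - <<'E'
from h import *
s,R,p=st(); print(p,R[:,0],s["wrist_force"],s["ft_torque"],s["opening"])
dv=np.array([.478,-.4133])-p[:2]; print(dv@R[:2,0],dv@R[:2,1])
fit2((-30,40))
print([(c,np.round(r["location"],4).tolist()) for c in ("scene","top") for n in ("bar","rest") for r in imaging.place_of(n,c)[:2]])
E
```

```text
[ 0.47773722 -0.41230638  0.26879285] [ 0.98403296 -0.17794016 -0.00405432] [ 0.35300157 -0.64529319 -7.27898869] [ 0.11531587  0.40638108 -0.0369631 ] 0.014210765211867225
0.0004353862932201986 0.0009309991579942146
scene tip px [311.4 357.9] n [1499, 422]
top tip px [504.2 143.7] n [1177]
tilt -6.5 L 0.26 err 2.7394627427132807 tip [ 0.7319 -0.4583  0.1422] tcp [ 0.4777 -0.4123  0.2688]
[('scene', [0.5351, -0.422, 0.1187]), ('top', [0.5357, -0.4252, 0.1172]), ('top', [0.6141, -0.284, -0.0025]), ('top', [0.536, -0.4135, 0.0009])]
```

Emit:
send_rows([
  [0,[0,0.05,0.9],0],
  [0,[0,0,0.9],0],
  [0,[0,0,0.9],0],
  [0,[0,0,0.6],0],
  [0,[0,0,0.25],0],
  [0,[0,0,0.08],0],
  [0,[0,0,0],0],
])

```text
time: 55.35
eef_pos: [0.4785, -0.4142, 0.1989]
eef_rot: [0.0, 0.996, -0.089, 0.0]
wrist_force: [-0.5, -0.0, -7.1]
opening: 0.0138
gripper_force: 117.4
```

Emit:
send_rows([
  [0,[0,0,0.08],0],
  [0.17,[0,0,0.05],0],
  [0.175,[0,0,0],0],
  [0.18,[0,0,0],0],
  [0.183,[0,0,0],0],
  [0.186,[0,0,0],0],
  [0.189,[0,0,0],0],
])

```text
time: 56.05
eef_pos: [0.4788, -0.4144, 0.1975]
eef_rot: [0.001, 0.996, -0.089, 0.001]
wrist_force: [0.9, 1.4, -0.3]
opening: 0.0161
gripper_force: 0.7
```

```bash
python3 - <<'E'
from h import *
s,R,p=st(); print(p,s["wrist_force"],s["ft_torque"],s["opening"],s["gripper_force"])
fit2((-30,40))
E
```

```text
[ 0.4788437 -0.414382   0.1975119] [ 0.91703515  1.35668565 -0.32065263] [ 0.25507041  0.03854419 -0.02578069] 0.016130655473058957 0.742175281047821
scene tip px [311.  397.3] n [1558]
top tip px [487.2 154.2] n [938, 113]
tilt 2.0 L 0.25750000000000006 err 1.8578751038312395 tip [ 0.7321 -0.4603  0.0341] tcp [ 0.4788 -0.4144  0.1975]
```

Emit:
send_rows([
  [0.3,[0,0,0],0],
  [0.5,[0,0,0],0],
  [0.5,[0,0,0],0],
  [0.5,[0,0,-0.4],0],
  [0.5,[0,0,-0.8],0],
  [0.5,[0,0,-1],0],
  [0.5,[0,0,-1],0],
  [0.5,[0,0,-1],0],
  [0.5,[0,0,-1],0],
  [0.5,[0,0,0],0],
])

```text
time: 57.25
eef_pos: [0.4792, -0.415, 0.3058]
eef_rot: [0.003, 0.996, -0.089, 0.003]
wrist_force: [-0.2, 0.3, 0.9]
opening: 0.043
gripper_force: 0.0
```

```bash
python3 - <<'E'
from h import *
s,R,p=st(); print(p,s["wrist_force"])
for c in ("scene","top"):
    d=cam(c); print(c,[(n,np.round(r["location"],4).tolist()) for n in ("lip","foot","block","bar","slot","shim","thin_shim") for r in imaging.place_of(n,c)[:3]])
    m=mask("bar",c,(476,245) if c=="top" else (240,350)); P=onz(d,m,.033); print(rect(P))
    # yellow shim near foot
    hsv=cv2.cvtColor(d["image"],cv2.COLOR_BGR2HSV); y=cv2.inRange(hsv,(24,130,50),(36,255,255)); n,l,t,cc=cv2.connectedComponentsWithStats(y); 
    for k in range(1,n):
        if t[k,4]>60:
            Q=onz(d,np.argwhere(l==k)[:,::-1].astype(float),.01); print("yellow",t[k],Q.mean(0).round(3),rect(Q))
E
```

```text
[ 0.47923925 -0.41496406  0.30575386] [-0.23415754  0.25176316  0.86043274]
scene [('lip', [0.5972, 0.2409, 0.0392]), ('lip', [0.5129, 0.1556, -0.0035]), ('foot', [0.5058, 0.1999, 0.0084]), ('block', [0.6166, 0.1673, -0.004]), ('bar', [0.539, -0.4271, 0.0296]), ('slot', [0.7295, 0.1472, -0.0041]), ('slot', [0.5093, 0.1868, -0.0]), ('shim', [0.7642, 0.1486, 0.002]), ('shim', [0.3376, 0.0821, 0.0018]), ('shim', [0.5106, 0.1583, -0.0032]), ('thin_shim', [0.4261, -0.2628, 0.0008])]
((536.2218627929688, -424.4458312988281), (27.674501419067383, 402.3346862792969), 79.8110122680664)
yellow [334 198  33  26 427] [0.523 0.123 0.01 ] ((519.8977661132812, 141.5449981689453), (58.957733154296875, 134.69467163085938), 8.494318008422852)
top [('lip', [0.6037, 0.2428, 0.0432]), ('foot', [0.5058, 0.1915, 0.0087]), ('foot', [0.8099, -0.0643, -0.0034]), ('block', [0.6126, 0.1628, -0.0008]), ('bar', [0.5363, -0.4247, 0.032]), ('slot', [0.7316, 0.1475, 0.0004]), ('slot', [0.3256, 0.1094, 0.0012]), ('slot', [0.5102, 0.1864, -0.0021]), ('shim', [0.5147, 0.1538, -0.0025]), ('shim', [0.3424, 0.0808, -0.0036]), ('shim', [0.7579, 0.152, -0.0034]), ('thin_shim', [0.4212, -0.26, 0.0002])]
((588.7916259765625, -436.58453369140625), (28.359210968017578, 295.0489501953125), 80.35099792480469)
yellow [202 241  38  33 912] [0.52  0.122 0.01 ] ((520.1262817382812, 122.29051971435547), (58.77641296386719, 74.56290435791016), 8.791130065917969)
```

```bash
python3 -c "
from plant import manip
print(manip.finish_job())"
```

```text
the job is handed in; nothing more can be done
None
```

The job is handed in at about 58 s. The trough foot is down on the yellow shim, whose slot butts on the stud (about 5 N felt); the bar is back on its rest and the block showed no measurable shift. The bar slipped in the gripper while I drew it out from under the lip, so I laid it across the block once to regrip it.

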